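Load and start the patio plate rinser

TASK

Get the patio plate rinser going: push the filter tube straight down into the push-fit collet, past the seal until it bottoms, and move every plate from the caddy to the rinse rack, standing on edge in a slot of its own, down on the slot's floor and about in the middle of the slot's length. Once the tube and all the plates are in, swing the water lever fully over to the far side. Leave the jar, the tongs and the brush where they are.

Things in the scene. Friction and masses are not known exactly. Their poses are not given: they have to be found in the camera images.
- tube: rigid white plastic filter tube, a closed cylinder 40 mm in diameter and 120 mm long, with grey bands, about 0.25 kg, heavy at its foot; stands upright on the counter. Origin at the centre of its lower end, z along the tube to its upper end (120 mm). The rim of the lower end is chamfered; the lower end goes into the collet
- collet_mouth (a point): centre of the mouth of the push-fit collet: 43 mm round bore, open upward, small chamfer, in the grey 90 x 90 mm block (top 56 mm above the counter) of the fixed water manifold. The tube drops in freely 18 mm to the seal, then needs about 10 N for 20 mm more until it bottoms 38 mm below the mouth (tube top 82 mm above it), and stays where pushed. z up; x, y turn with the manifold
- lever_tip (a point): tip of the steel water lever, 80 mm long, on a small block on the manifold, 125 mm from the collet to +y of the collet_mouth frame. It starts leaning to that frame's -x (towards the robot) and swings in its x-z plane to +x, 77 mm of tip travel in all; the tip is equally high at both ends of the swing
- lever (a joint): angle of the water lever, rad: 0 leaning fully towards the robot (shut), 1.0 fully over to the far side (open); light friction, stays where it is left
- rack: steel rinse rack, fixed, 130 x 210 mm, floor plate 10 mm thick. Four slots along its x, at -75, -25, 25, 75 mm along its y; each lies between two bent wire hoops (90 mm long in x), 14 mm clear, flaring above 46 mm, tops 59 mm above the counter; steel blocks fill the spaces between slots. Slots are open at both ends, empty at the start. Origin at the centre of the underside
- caddy: grey plastic plate caddy, fixed, 130 x 210 mm, 50 mm tall, with a steel side clamp. Four slots along its x at -75, -25, 25, 75 mm along its y, 14 mm wide, floor 10 mm above the counter; some hold a plate on edge. Origin at the centre of the underside. Of caddy and rack one stands left and one right of the robot
- rack_slot0 (a point): centre of the floor of slot 0 of the rack; x along the slot, y across it, z up
- rack_slot1 (a point): centre of the floor of slot 1 of the rack; x along the slot, y across it, z up
- rack_slot2 (a point): centre of the floor of slot 2 of the rack; x along the slot, y across it, z up
- rack_slot3 (a point): centre of the floor of slot 3 of the rack; x along the slot, y across it, z up
- plate0: square white melamine plate, 120 mm wide (x), 9 mm thick (y), 110 mm tall (z), 0.15 kg, standing on edge in a slot of the caddy, perhaps leaning a few degrees; origin at the middle of its lower edge. All plates are alike; some may be absent
- plate1: square white melamine plate, 120 mm wide (x), 9 mm thick (y), 110 mm tall (z), 0.15 kg, standing on edge in a slot of the caddy, perhaps leaning a few degrees; origin at the middle of its lower edge. All plates are alike; some may be absent
- plate2: square white melamine plate, 120 mm wide (x), 9 mm thick (y), 110 mm tall (z), 0.15 kg, standing on edge in a slot of the caddy, perhaps leaning a few degrees; origin at the middle of its lower edge. All plates are alike; some may be absent
- plate3: square white melamine plate, 120 mm wide (x), 9 mm thick (y), 110 mm tall (z), 0.15 kg, standing on edge in a slot of the caddy, perhaps leaning a few degrees; origin at the middle of its lower edge. All plates are alike; some may be absent
- jar: glass spice jar with steel lid and clasp, 72 mm in diameter, 99 mm tall, bystander; origin at the centre of its underside
- tongs: steel tongs lying flat, 230 mm long, 18 mm high, bystander; origin near the middle, on the counter
- brush: wooden basting brush lying flat, 200 mm long, bystander; origin on its underside
Mind the look-alikes: they are no part of the job. Leave any red or yellow look-alike of the plate3 alone.

How it is judged:
By the outcome, as a careful person would: the job done as asked, in the order asked, and still so for the second after the job is handed in, with the robot touching nothing.
Of plate0, plate1, plate2, plate3 only 3 to 4 are there at a start; the rules pass over those that are not, and their reading is None.
At some moment in a run one of tube may be knocked a few centimetres aside while the robot is not near it.
Once in a run the grip may slacken for a moment while it holds something.
It also fails if it takes over 208 s, if anything falls off the work surface, if the arm or the gripper's body presses on something with over 40 N, if the wrist force passes 120 N, or if a joint passes its speed limit or range.

ROBOT

A 6-joint arm with a two-finger parallel gripper is mounted at the origin on the work surface. World frame = base frame: x ahead of the robot, y to its left, z up, the work surface at z = 0. Lengths are in mm, angles in rad, forces in N, time in s.
With the tool pointing down it reaches from about 400 to 925 mm from the base axis. Payload 12.5 kg.
Tool frame: the origin (TCP) lies at the very end of the fingers, on their centre line; the grasp point (between the pads) lies 19 mm behind it; z points along the fingers, y is the line along which they close (so a half turn about z gives the same grasp; the last joint's range is limited). The gripper opens to 95 mm and grips with 3 to 60 N. Pads are 20 mm wide; open, the fingers measure 119 mm over their backs; the gripper's body (75 mm by 180 mm) begins 59 mm behind the grasp point.
Start: joints at [1.171, 0.491, 1.559, -0, 1.092, -0.106], TCP at [180.978, 598.242, 214.661] pointing down, gripper open.
Joint ranges: [-3.1, 3.1], [-0.84, 2.19], [0.05, 2.79], [-1.13, 4.28], [0.06, 2.93], [-2.69, 2.69]. Speed limits (rad/s): [2.22, 2.22, 2.79, 3.14, 3.14, 3.14].

INTERFACE

Orientations are given as [roll, pitch, yaw] about the fixed x, y, z axes, in that order (R = Rz(yaw) Ry(pitch) Rx(roll)).
In Python, from cell import * gives the robot as it stands.
- The arm moves only by the tool step_arm, never from a script. Its argument "plan" is a list of rows, each an object of numbers: "x", "y", "z": the shift along the tool's x, y, z in units of 25 mm (1.0 is 25 mm); "rx", "ry", "rz": the turn, a rotation vector about the tool's x, y, z in units of 0.1 rad (1.0 is 0.1 rad). In form: [{"x": .., "y": .., "z": .., "rx": .., "ry": .., "rz": ..}, ...]. A call has exactly 10 rows; each row shifts and turns the commanded pose from where the row before left it, along the tool's axes as they then stand; what a row does not reach is not made up. A row lasts 1/12 s, in which the tool goes at most 41.7 mm and 7.16 degrees, less where a joint would pass 70% of its speed; a pose out of reach is approached as far as the arm can. A call with a number of a shift or a turn outside -1 to 1 is refused whole. A call with a gripper value outside its range is refused whole. "jaw" is the closure, from -1 (fully open) to 1 (shut), so that 0 is half open, set as the call begins (left out, the last holds). The fingers move at their own pace and stop on an object; the grip force is fixed at half the most. Time passes only in rows, so rows that do not move let the fingers close, or fill a call up. It gives the time, the measured TCP pose, the force, the opening and the grip force at its end, in the units of the state.
- state(): the state, without advancing time (a new reading comes with each control period).
- read_camera(name): name is "scene" or "top" or "wrist"; returns a dict with "image" (480x640x3 uint8, red, green, blue), "depth" (480x640 float32, mm along the optical axis (not along the pixel's ray), 0 where there is no reading), "vfov" (degrees; the focal length in pixels is half the picture's height over the tangent of half this angle, whatever the lens; pixels are square), "cx", "cy" (the principal point, pixels), "k1" (the pictures are not rectified: a ray, as slopes to the right and down, at radius r is drawn at 1 + k1 r^2 times it, then the intrinsics apply), "R" (3x3) and "t" (3): a world point X has camera coordinates R X + t. Camera axes: x right, y down, z forward; pixel columns grow to the right and rows downward; lengths in mm; the calibration is good to about 2 mm. A picture is of the moment at which its call begins.
- job_done(): hands the job in; it is judged then, once.
The state is a dict: "t": time; "joints": joint angles; "qvel": joint speeds; "tau": joint torques, N m; "eef_pos": TCP position; "tcp_rot": TCP orientation; "ft_force": force on the tool from outside, world axes, zero at the start; "moment": the same for the moment, N m; "opening": opening from 0.0 (shut) to 1.0 (fully open); "grip_force": force on a finger pad.
Only numpy, scipy, OpenCV 4.12 (cv2) and the standard library are available. Lean on these libraries where they do the work, as an engineer would, in place of code of your own. Each camera call takes 0.05 s, during which the arm holds its last target. There are 200 camera calls.

## Working session

There is one attempt and no reset: what is moved stays moved. The work goes in short steps, Python scripts to look and compute and a tool call to move; the robot and the scene stay as the last step left them, time stands still between calls to the robot, and variables do not carry over. Pictures are saved under pics/ and viewed, at most 14 in all, crops included, and the job is handed in when it is done.

Besides the shell and the picture viewer there is one more tool, called after "Request:" by a JSON object that holds its "method" and its "body". step_arm: Moves the arm, as the interface text tells. Shifts and turns lie within -1 to 1; 1 stands for 25 mm of shift or 0.1 rad of turn. Its arguments: {"type":"object","properties":{"plan":{"type":"array","items":{"type":"object","properties":{"x":{"type":"number"},"y":{"type":"number"},"z":{"type":"number"},"rx":{"type":"number"},"ry":{"type":"number"},"rz":{"type":"number"}}}},"jaw":{"type":"number"}},"required":["plan"]}

```bash
ls; mkdir -p pics; cat > h.py <<'E'
from cell import *
import numpy as np, cv2, sys
def snap(n,f=None):
    c=read_camera(n)
    np.savez(f'/tmp/{f or n}.npz',**c)
    if f: cv2.imwrite(f'pics/{f}.png',c['image'][:,:,::-1])
    return c
def cloud(c):
    F=240/np.tan(np.radians(c['vfov'])/2)
    v,u=np.mgrid[0:480,0:640]
    K=np.array([[F,0,c['cx']],[0,F,c['cy']],[0,0,1.]])
    p=cv2.undistortPoints(np.stack([u,v],-1).reshape(-1,1,2).astype(float),K,np.array([float(c['k1']),0,0,0,0])).reshape(480,640,2)
    d=c['depth'][...,None].astype(float)
    X=np.concatenate([p*d,d],-1)
    W=(X-c['t'])@c['R']
    W[c['depth']==0]=np.nan
    return W
E
python3 - <<'E'
from h import *
a=snap('top','top1'); b=snap('scene','scene1')
s=state(); print({k:np.round(v,3).tolist() for k,v in s.items()})
for c in(a,b): print(c['vfov'],c['k1'],np.round(-c['R'].T@c['t']))
E
```

```text
pics
{'t': 0.1, 'joints': [1.171, 0.492, 1.559, -0.0, 1.092, -0.106], 'qvel': [0.0, -0.002, -0.001, -0.001, -0.0, 0.0], 'tau': [0.004, -61.362, -25.861, 0.069, 0.047, -0.0], 'eef_pos': [180.884, 598.032, 214.119], 'tcp_rot': [-3.141, -0.0, 2.848], 'ft_force': [1.121, -0.294, -0.089], 'moment': [-0.003, 0.042, 0.033], 'grip_force': 0.0, 'opening': 0.999}
45.664413904399936 -0.10153641540008565 [ 347.  -93. 1620.]
43.92056386329963 -0.13863384150717808 [1003. -948. 1234.]
```

View pics/top1.png

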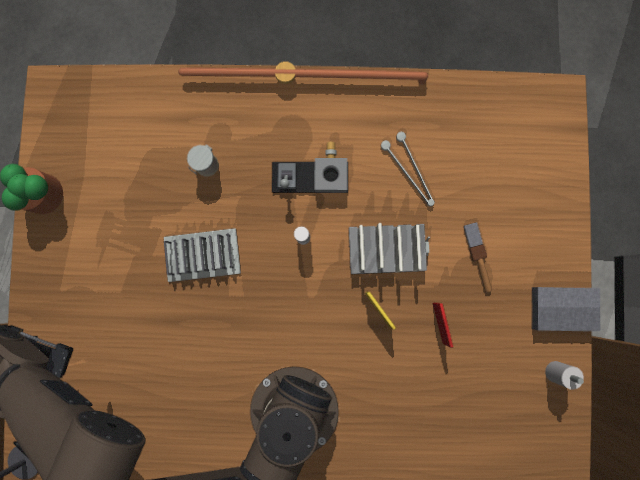

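View pics/scene1.png

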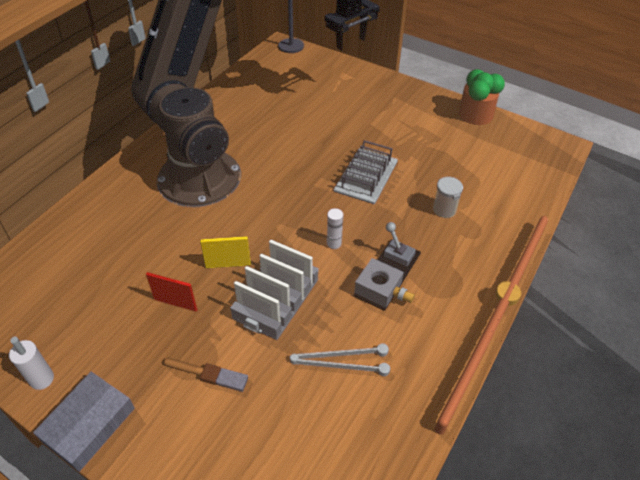

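The top view shows the tube at (302,234), the collet at (331,173), the lever block at (287,178), the rack at (203,256) and the caddy with four white plates at (388,249). The yellow and red look-alikes, the tongs, brush and jar are all clear of these. Next I'll measure positions from depth.

```bash
python3 - <<'E'
from h import *
for n in('top1','scene1'):
    c=dict(np.load(f'/tmp/{n}.npz')); W=cloud(c); I=c['image'].astype(int)
    x,y,z=W[...,0],W[...,1],W[...,2]
    if n=='top1':
        for u,v in((302,234),(331,160),(388,262),(203,256),(287,178),(203,240)): print((u,v),W[v,u].round())
        cad=W[249,388][:2]; rk=W[256,203][:2]; tb=W[234,302][:2]; mn=W[160,331][:2]
    # counter level
    print(n,'counter z',np.nanmedian(z[(abs(x-300)<60)&(abs(y-60)<20)]))
    white=(I.min(-1)>130)&(I.max(-1)-I.min(-1)<50)
    def near(p,r): return (abs(x-p[0])<r)&(abs(y-p[1])<r)
    m=near(tb,60)&(z>100)
    P=W[m]; print('tube top',len(P),np.median(P,0).round(1),P.min(0).round(1),P.max(0).round(1))
    m=near(cad,140)&(z>95)&white
    k,l,st,ce=cv2.connectedComponentsWithStats(m.astype(np.uint8))
    for i in range(1,k):
        if st[i,4]<30: continue
        P=W[l==i]; r=cv2.minAreaRect(P[:,:2].astype(np.float32)); print('plate',st[i,4],np.round(r[0],1),np.round(r[1],1),round(r[2],1),'zmax',np.percentile(P[:,2],98).round(1))
    for nm,p,r,lo,hi in(('block',mn,75,45,66),('caddy',cad,150,42,58),('rackfloor',rk,150,4,25),('racktop',rk,150,50,70),('lever',W[178,287],70,70,200)):
        m=near(p,r)&(z>lo)&(z<hi); P=W[m]
        if len(P)<5: print(nm,'none');continue
        q=cv2.minAreaRect(P[:,:2].astype(np.float32)); print(nm,len(P),np.round(q[0],1),np.round(q[1],1),round(q[2],1),'zmed',np.median(P[:,2]).round(1),P[np.argmax(P[:,2])].round(1))
c=dict(np.load('/tmp/top1.npz'))['image'][130:310,150:450,::-1]
cv2.imwrite('pics/crop1.png',cv2.resize(c,(800,480),interpolation=cv2.INTER_CUBIC))
E
```

```text
(302, 234) [488. -16. 120.]
(331, 160) [703. -88.  54.]
(388, 262) [ 422. -252.   47.]
(203, 256) [427. 260.  53.]
(287, 178) [646.  32.  74.]
(203, 240) [473. 266.  36.]
top1 counter z 1.381418657767624
tube top 186 [487.5 -12.8 120.9] [469.1 -31.3 100.3] [506.1   7.8 130.9]
plate 132 [ 462.9 -223.6] [116.5   8.4] 4.0 zmax 127.6
plate 133 [ 456.5 -173.7] [116.    8.2] 3.7 zmax 126.7
plate 136 [ 460.  -324.1] [116.8   9.1] 3.9 zmax 126.4
plate 137 [ 456.2 -273.9] [116.7   9.7] 3.6 zmax 128.3
block 821 [692.4 -85.4] [128.8  89.5] 1.1 zmed 57.1 [651.9 -47.5  66. ]
caddy 2346 [ 415.  -261.3] [221.4 231.1] 3.7 zmed 51.0 [ 465.4 -247.1   58. ]
rackfloor 3513 [426.8 260.6] [299.6 299.8] 90.0 zmed 8.1 [435.1 210.2  24.9]
racktop 782 [432.2 274.7] [ 96.1 186. ] 8.6 zmed 58.4 [387.9 352.6  69.2]
lever 78 [629.   33.2] [24.1 34.1] 62.3 zmed 112.6 [628.   33.1 123.9]
scene1 counter z 1.723569132512149
tube top 214 [491.1 -20.1 119.6] [468.6 -36.1 100.1] [507.8   5.8 129. ]
plate 164 [ 456.8 -176.8] [119.2  14.2] 4.2 zmax 125.0
plate 171 [ 463.4 -225. ] [117.   13.1] 5.1 zmax 125.5
plate 174 [ 456.1 -274.8] [118.8  12.7] 3.9 zmax 125.7
plate 185 [ 461. -325.] [118.2  12.1] 2.8 zmax 123.8
block 926 [692.8 -86.4] [131.8  96. ] 2.0 zmed 56.3 [ 640.5 -100.    65.2]
caddy 1364 [ 412.2 -265.9] [227.1 238.5] 4.1 zmed 50.6 [ 442.4 -229.4   58. ]
rackfloor 1797 [426.8 260.4] [299.6 299.4] 0.0 zmed 7.6 [459.2 215.1  25. ]
racktop 638 [432.4 274.3] [ 97.2 194.5] 7.6 zmed 57.8 [450.2 326.   68.5]
lever none
```

View pics/crop1.png

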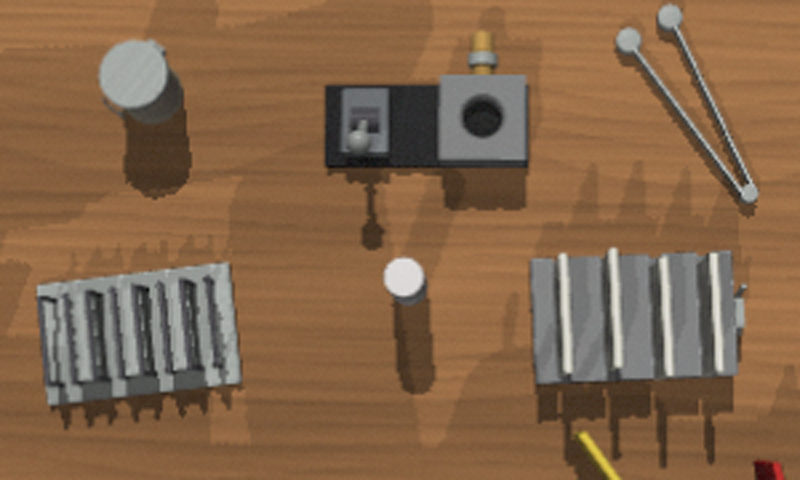

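The crop shows the rack (left, turned about +7°), the collet, the lever ball near (360,140) and the plates in all four caddy slots. I'll move over the rack for a close wrist look.

Request:
{"method": "step_arm", "body": {"plan": [{"z": -0.8,"rz": -1},{"z": -0.8,"rz": -1},{"z": -0.8,"rz": -1},{"z": -0.8,"rz": -1},{"z": -0.8,"rz": -0.1},{"x": -0.6,"y": -1},{"x": -0.6,"y": -1},{"x": -0.6,"y": -1},{"x": -0.6,"y": -1},{"x": -0.6,"y": -1}]}}

```text
schema error: expected keys x, y, z, rx, ry, rz
```

Request:
{"method": "step_arm", "body": {"plan": [{"x": -0.6,"y": -1},{"x": -0.6,"y": -1},{"x": -0.6,"y": -1},{"x": -0.6,"y": -1},{"x": -0.6,"y": -1},{"x": -0.6,"y": -1},{"x": -0.6,"y": -1},{"x": -0.6,"y": -1},{"x": -0.6,"y": -1},{}]}}

```text
schema error: expected keys x, y, z, rx, ry, rz
```

```bash
python3 - <<'E'
from h import *
c=snap('wrist','w1'); s=state(); print(s['t'],s['eef_pos'],s['tcp_rot'],-c['R'].T@c['t'],c['R'].round(2).tolist(),c['vfov'])
E
```

```text
0.15 [180.91384467 598.04556187 214.19908358] [-3.14073206e+00 -6.49448454e-05  2.84777185e+00] [114.20887691 617.98043483 385.14306528] [[0.29, 0.96, -0.0], [0.93, -0.28, 0.25], [0.24, -0.07, -0.97]] 59.899422059799164
```

View pics/w1.png

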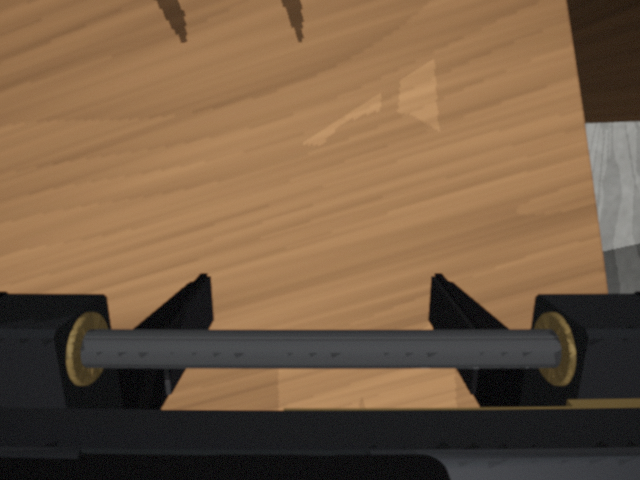

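The wrist view shows only bare counter and the fingers (around rows 280-400). Every row needs all six keys, so I'll resend the move.

Request:
{"method": "step_arm", "body": {"plan": [{"x": 0,"y": 0,"z": -0.8,"rx": 0,"ry": 0,"rz": -1},{"x": 0,"y": 0,"z": -0.8,"rx": 0,"ry": 0,"rz": -1},{"x": 0,"y": 0,"z": -0.8,"rx": 0,"ry": 0,"rz": -1},{"x": 0,"y": 0,"z": -0.8,"rx": 0,"ry": 0,"rz": -1},{"x": 0,"y": 0,"z": -0.8,"rx": 0,"ry": 0,"rz": -0.1},{"x": -0.5,"y": -1,"z": 0,"rx": 0,"ry": 0,"rz": 0},{"x": -0.5,"y": -1,"z": 0,"rx": 0,"ry": 0,"rz": 0},{"x": -0.5,"y": -1,"z": 0,"rx": 0,"ry": 0,"rz": 0},{"x": -0.5,"y": -1,"z": 0,"rx": 0,"ry": 0,"rz": 0},{"x": -0.5,"y": -1,"z": 0,"rx": 0,"ry": 0,"rz": 0}]}}

```text
t: 0.98
eef_pos: [257.9, 480.1, 314.5]
tcp_rot: [-3.141, -0.0, -3.025]
ft_force: [-0.2, 0.8, -0.9]
opening: 0.999
grip_force: 0.0
```

Request:
{"method": "step_arm", "body": {"plan": [{"x": -0.5,"y": -1,"z": 0,"rx": 0,"ry": 0,"rz": 0},{"x": -0.5,"y": -1,"z": 0,"rx": 0,"ry": 0,"rz": 0},{"x": -0.5,"y": -1,"z": 0,"rx": 0,"ry": 0,"rz": 0},{"x": -0.5,"y": -1,"z": 0,"rx": 0,"ry": 0,"rz": 0},{"x": -0.5,"y": -1,"z": 0,"rx": 0,"ry": 0,"rz": 0},{"x": -0.5,"y": -1,"z": 0,"rx": 0,"ry": 0,"rz": 0},{"x": -0.5,"y": -1,"z": 0,"rx": 0,"ry": 0,"rz": 0},{"x": -0.5,"y": -1,"z": 0,"rx": 0,"ry": 0,"rz": 0},{"x": -0.5,"y": -1,"z": 0,"rx": 0,"ry": 0,"rz": 0},{"x": 0,"y": 0,"z": 0,"rx": 0,"ry": 0,"rz": 0}]}}

```text
t: 1.82
eef_pos: [397.1, 268.0, 314.5]
tcp_rot: [-3.141, 0.0, -3.028]
ft_force: [0.2, 0.4, 0.2]
opening: 0.999
grip_force: 0.0
```

```bash
python3 - <<'E'
from h import *
c=snap('wrist','w2'); s=state(); print(s['t'],s['eef_pos'],s['tcp_rot'])
E
```

```text
1.8667 [396.26863627 269.379099   314.51821813] [-3.14145298e+00 -1.34342016e-04 -3.02850261e+00]
```

View pics/w2.png

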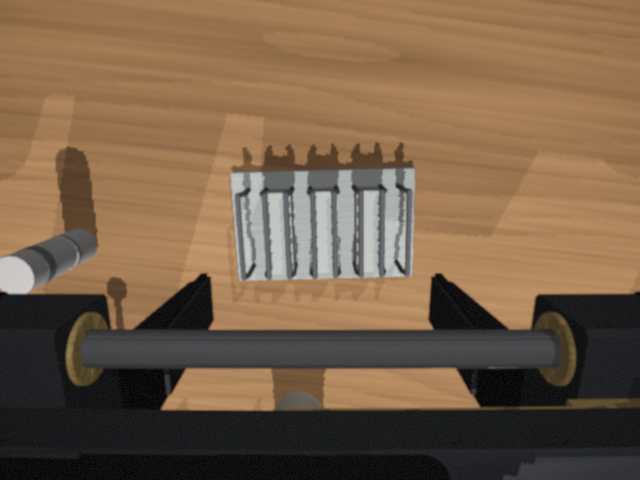

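The rack is at columns 232-414, rows 168-280, nearly square to the tool, with the tube at left (15,270). Now I'll fit its pose.

```bash
cat > rack.py <<'E'
from h import *
for n in('w2','top1'):
    c=dict(np.load(f'/tmp/{n}.npz')); W=cloud(c); I=c['image'].astype(int)
    x,y,z=W[...,0],W[...,1],W[...,2]
    grey=(I.max(-1)-I.min(-1)<30)
    m=(abs(x-430)<120)&(abs(y-272)<150)&(z>3)&(z<75)&grey
    k,l,st,_=cv2.connectedComponentsWithStats(m.astype(np.uint8)); i=1+np.argmax(st[1:,4]); P=W[l==i]
    q=cv2.minAreaRect(P[:,:2].astype(np.float32)); print(n,len(P),q)
    T=P[P[:,2]>52]; q2=cv2.minAreaRect(T[:,:2].astype(np.float32)); print(' hoops',q2)
    th=0.125
    for th in (0.10,0.12,0.14):
        d=(P[:,:2]-[432,274])@np.array([[np.cos(th),-np.sin(th)],[np.sin(th),np.cos(th)]])
        h=np.histogram(d[P[:,2]>48][:,1],bins=np.arange(-105,106,3))[0]; print(th,h.tolist())
    d=(P[:,:2]-[432,274])
    print(' block tops/z pct',np.percentile(P[:,2],[5,25,50,75,95]).round(1))
E
python3 rack.py
```

```text
w2 19459 ((432.58001708984375, 274.9178161621094), (132.3811798095703, 210.433837890625), 8.06987476348877)
 hoops ((431.3872375488281, 274.9481201171875), (95.76617431640625, 184.57179260253906), 8.034242630004883)
0.1 [0, 0, 0, 0, 78, 233, 202, 35, 5, 0, 0, 0, 8, 44, 197, 233, 65, 28, 27, 21, 26, 158, 245, 128, 15, 0, 0, 0, 3, 16, 98, 258, 148, 42, 29, 28, 24, 63, 227, 204, 50, 10, 0, 0, 0, 7, 46, 231, 231, 76, 33, 21, 28, 21, 168, 247, 136, 12, 1, 0, 0, 0, 16, 92, 261, 172, 19, 0, 0, 0]
0.12 [0, 0, 0, 0, 70, 239, 217, 24, 3, 0, 0, 0, 3, 29, 220, 252, 45, 27, 25, 20, 26, 155, 260, 121, 12, 0, 0, 0, 0, 15, 109, 250, 165, 31, 20, 26, 30, 43, 251, 229, 27, 4, 0, 0, 0, 3, 27, 249, 247, 67, 32, 22, 26, 22, 157, 253, 138, 14, 1, 0, 0, 0, 11, 77, 273, 191, 8, 0, 0, 0]
0.14 [0, 0, 0, 0, 64, 238, 225, 26, 0, 0, 0, 0, 5, 18, 225, 273, 29, 29, 23, 16, 31, 151, 256, 127, 12, 0, 0, 0, 0, 14, 107, 246, 175, 26, 21, 28, 29, 26, 251, 240, 36, 1, 0, 0, 0, 0, 28, 256, 208, 97, 36, 28, 20, 22, 155, 254, 142, 12, 0, 0, 0, 0, 7, 61, 288, 201, 3, 0, 0, 0]
 block tops/z pct [ 9.8 10.9 12.5 47.9 60.1]
top
[... 317 characters left out ...]
0, 2, 3, 26, 44, 26, 12, 18, 12, 11, 20, 39, 30, 14, 1, 0, 0, 0, 0, 5, 36, 44, 22, 7, 12, 15, 20, 33, 37, 14, 0, 0, 0, 0, 1, 3, 16, 33, 23, 3, 0, 0, 0]
0.12 [0, 0, 0, 0, 18, 40, 21, 1, 0, 0, 0, 0, 3, 16, 42, 29, 15, 12, 12, 14, 10, 40, 42, 11, 2, 0, 0, 0, 0, 4, 26, 46, 28, 9, 18, 11, 14, 13, 43, 34, 12, 0, 0, 0, 0, 0, 4, 29, 51, 24, 6, 11, 15, 21, 34, 39, 11, 0, 0, 0, 0, 0, 2, 19, 35, 22, 1, 0, 0, 0]
0.14 [0, 0, 0, 0, 17, 41, 21, 1, 0, 0, 0, 0, 3, 16, 46, 28, 11, 10, 15, 17, 11, 38, 38, 14, 1, 0, 0, 0, 0, 2, 25, 55, 22, 10, 15, 12, 15, 11, 46, 36, 9, 0, 0, 0, 0, 0, 2, 34, 48, 24, 6, 13, 14, 19, 37, 38, 10, 0, 0, 0, 0, 0, 2, 15, 37, 23, 2, 0, 0, 0]
 block tops/z pct [ 6.8 11.  16.9 49.2 61.9]
```

```bash
python3 - <<'E'
from h import *
for n in('top1','scene1'):
    c=dict(np.load(f'/tmp/{n}.npz')); W=cloud(c); I=c['image'].astype(int)
    x,y,z=W[...,0],W[...,1],W[...,2]
    grey=(I.max(-1)-I.min(-1)<30)
    def rect(nm,m):
        k,l,st,_=cv2.connectedComponentsWithStats(m.astype(np.uint8)); i=1+np.argmax(st[1:,4]); P=W[l==i]
        q=cv2.minAreaRect(P[:,:2].astype(np.float32)); print(n,nm,len(P),np.round(q[0],1),np.round(q[1],1),round(q[2],2),'z',np.median(P[:,2]).round(1))
    g=(abs(x-690)<90)
    rect('tube',(abs(x-488)<50)&(abs(y+14)<50)&(z>117))
    rect('block',g&(abs(y+86)<70)&(z>52)&(z<62)&grey)
    rect('manifold',g&(abs(y+30)<140)&(z>4)&(z<80)&grey)
    P=W[(abs(x-640)<60)&(abs(y-33)<50)&(z>75)]; print('lever',len(P)); 
    if len(P): 
        T=P[P[:,2]>P[:,2].max()-12]; print(T.mean(0).round(1),T.min(0).round(1),T.max(0).round(1))
E
```

```text
top1 tube 158 [487.5 -10.7] [36.9 37. ] 0.8 z 121.5
top1 block 723 [663.9 -85.9] [90.9 89.5] 1.1 z 57.2
top1 manifold 2373 [662.1 -27.2] [ 91.7 216.6] 1.73 z 38.0
lever 76
[625.6  35.  115.7] [615.8  25.7 112.1] [635.7  44.9 123.9]
scene1 tube 137 [488.1 -15.3] [37.  42.1] 4.87 z 121.2
scene1 block 849 [663.3 -88.3] [92.2 95.4] 0.48 z 56.9
scene1 manifold 2428 [662.7 -31.5] [ 92.7 219.1] 0.69 z 40.4
lever 108
[625.8  32.8 115.6] [614.3  23.7 110.8] [638.1  43.4 122.7]
```

Tube at about (488,-12), collet at about (664,-87), manifold yaw about 1°. I'll take one close view covering both.

Request:
{"method": "step_arm", "body": {"plan": [{"x": 0,"y": -0.4,"z": 0,"rx": 0,"ry": 0,"rz": 1},{"x": 0,"y": -0.4,"z": 0,"rx": 0,"ry": 0,"rz": 0.14},{"x": -0.5,"y": -0.8,"z": -0.1,"rx": 0,"ry": 0,"rz": 0},{"x": -0.5,"y": -0.8,"z": -0.1,"rx": 0,"ry": 0,"rz": 0},{"x": -0.5,"y": -0.8,"z": -0.1,"rx": 0,"ry": 0,"rz": 0},{"x": -0.5,"y": -0.8,"z": -0.1,"rx": 0,"ry": 0,"rz": 0},{"x": -0.5,"y": -0.8,"z": -0.1,"rx": 0,"ry": 0,"rz": 0},{"x": -0.5,"y": -0.8,"z": -0.1,"rx": 0,"ry": 0,"rz": 0},{"x": -0.5,"y": -0.8,"z": 0,"rx": 0,"ry": 0,"rz": 0},{"x": -0.5,"y": -0.8,"z": 0,"rx": 0,"ry": 0,"rz": 0}]}}

```text
t: 2.7
eef_pos: [497.2, 90.6, 329.8]
tcp_rot: [3.141, 0.0, -3.136]
ft_force: [0.3, 0.2, -0.1]
opening: 0.999
grip_force: 0.0
```

Request:
{"method": "step_arm", "body": {"plan": [{"x": -0.5,"y": -0.8,"z": 0,"rx": 0,"ry": 0,"rz": 0},{"x": -0.5,"y": -0.8,"z": 0,"rx": 0,"ry": 0,"rz": 0},{"x": -0.5,"y": -0.8,"z": 0,"rx": 0,"ry": 0,"rz": 0},{"x": -0.5,"y": -0.8,"z": 0,"rx": 0,"ry": 0,"rz": 0},{"x": -0.5,"y": -0.8,"z": 0,"rx": 0,"ry": 0,"rz": 0},{"x": -0.5,"y": -0.8,"z": 0,"rx": 0,"ry": 0,"rz": 0},{"x": -0.5,"y": -0.8,"z": 0,"rx": 0,"ry": 0,"rz": 0},{"x": 0,"y": 0,"z": 0,"rx": 0,"ry": 0,"rz": 0},{"x": 0,"y": 0,"z": 0,"rx": 0,"ry": 0,"rz": 0},{"x": 0,"y": 0,"z": 0,"rx": 0,"ry": 0,"rz": 0}]}}

```text
t: 3.53
eef_pos: [584.4, -47.8, 329.5]
tcp_rot: [3.141, -0.0, -3.138]
ft_force: [0.0, 0.2, -0.8]
opening: 0.999
grip_force: 0.0
```

```bash
python3 - <<'E'
from h import *
c=snap('wrist','w3'); s=state(); print(s['t'],s['eef_pos'].round(1),s['tcp_rot'].round(4))
W=cloud(c); I=c['image'].astype(int)
x,y,z=W[...,0],W[...,1],W[...,2]
grey=(I.max(-1)-I.min(-1)<30)
def rect(nm,m):
    k,l,st,_=cv2.connectedComponentsWithStats(m.astype(np.uint8)); i=1+np.argmax(st[1:,4]); P=W[l==i]
    q=cv2.minAreaRect(P[:,:2].astype(np.float32)); r=cv2.minEnclosingCircle(P[:,:2].astype(np.float32)); print(nm,len(P),np.round(q[0],1),np.round(q[1],1),round(q[2],2),'z',np.median(P[:,2]).round(1),r)
rect('tube',(abs(x-488)<60)&(abs(y+14)<60)&(z>116))
b=(abs(x-664)<90)&(abs(y+86)<70)&(z>52)&(z<60)&grey
rect('block',b)
# bore: pixels inside block hull lacking block-top height
k,l,st,_=cv2.connectedComponentsWithStats(b.astype(np.uint8)); i=1+np.argmax(st[1:,4]); bb=(l==i).astype(np.uint8)
cn,h=cv2.findContours(bb,cv2.RETR_CCOMP,cv2.CHAIN_APPROX_NONE)
best=max((q for q,hh in zip(cn,h[0]) if hh[3]>=0),key=cv2.contourArea)
P=np.array([W[v,u] for u,v in best[:,0]]); print('bore edge',cv2.minEnclosingCircle(P[:,:2].astype(np.float32)),np.median(P[:,2]),cv2.fitEllipse(P[:,:2].astype(np.float32)))
rect('manifold',(abs(x-664)<90)&(abs(y+30)<140)&(z>6)&(z<80)&grey)
E
```

```text
3.5833 [584.4 -47.7 329.7] [ 3.1413e+00 -1.0000e-04 -3.1378e+00]
tube 1657 [488.1 -13.6] [38.5 38.9] 45.68 z 120.9 ((488.0511169433594, -13.484545707702637), 19.87849998474121)
block 5138 [663.6 -88.1] [90.9 90.1] 1.06 z 57.0 ((663.3502197265625, -87.67398834228516), 62.880516052246094)
bore edge ((663.26220703125, -87.5042724609375), 22.886539459228516) 54.28107620484586 ((663.2413330078125, -87.96251678466797), (43.476776123046875, 43.813316345214844), 47.06131362915039)
manifold 13573 [675.3 -27.1] [117.5 216. ] 1.41 z 38.5 ((661.24853515625, -27.607158660888672), 116.01461791992188)
```

View pics/w3.png

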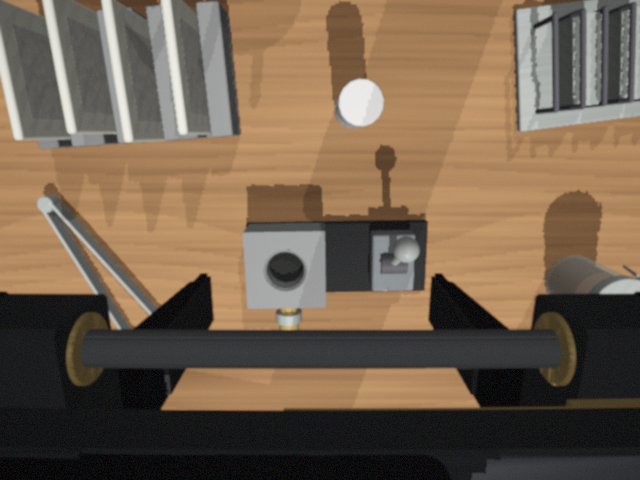

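The view shows the tube top at (360,102), the bore at (286,267) and the lever ball at (406,250). Now I'll grasp the tube.

Request:
{"method": "step_arm", "body": {"plan": [{"x": 0.77,"y": 0.276,"z": 0.4,"rx": 0,"ry": 0,"rz": 0},{"x": 0.77,"y": 0.276,"z": 0.4,"rx": 0,"ry": 0,"rz": 0},{"x": 0.77,"y": 0.276,"z": 0.4,"rx": 0,"ry": 0,"rz": 0},{"x": 0.77,"y": 0.276,"z": 0.4,"rx": 0,"ry": 0,"rz": 0},{"x": 0.77,"y": 0.276,"z": 0.4,"rx": 0,"ry": 0,"rz": 0},{"x": 0,"y": 0,"z": 0.8,"rx": 0,"ry": 0,"rz": 0},{"x": 0,"y": 0,"z": 0.8,"rx": 0,"ry": 0,"rz": 0},{"x": 0,"y": 0,"z": 0.8,"rx": 0,"ry": 0,"rz": 0},{"x": 0,"y": 0,"z": 0.8,"rx": 0,"ry": 0,"rz": 0},{"x": 0,"y": 0,"z": 0.8,"rx": 0,"ry": 0,"rz": 0}]}}

```text
t: 4.42
eef_pos: [488.0, -13.3, 179.3]
tcp_rot: [3.142, 0.001, -3.137]
ft_force: [1.3, 0.5, -0.8]
opening: 0.994
grip_force: 0.0
```

Request:
{"method": "step_arm", "body": {"plan": [{"x": 0,"y": 0,"z": 0.8,"rx": 0,"ry": 0,"rz": 0},{"x": 0,"y": 0,"z": 0.8,"rx": 0,"ry": 0,"rz": 0},{"x": 0,"y": 0,"z": 0.8,"rx": 0,"ry": 0,"rz": 0},{"x": 0,"y": 0,"z": 0.8,"rx": 0,"ry": 0,"rz": 0},{"x": 0,"y": 0,"z": 0.8,"rx": 0,"ry": 0,"rz": 0},{"x": 0,"y": 0,"z": 0.18,"rx": 0,"ry": 0,"rz": 0},{"x": 0,"y": 0,"z": 0,"rx": 0,"ry": 0,"rz": 0},{"x": 0,"y": 0,"z": 0,"rx": 0,"ry": 0,"rz": 0},{"x": 0,"y": 0,"z": 0,"rx": 0,"ry": 0,"rz": 0},{"x": 0,"y": 0,"z": 0,"rx": 0,"ry": 0,"rz": 0}]}}

```text
t: 5.25
eef_pos: [489.0, -14.3, 76.2]
tcp_rot: [-3.141, 0.002, -3.139]
ft_force: [-0.6, -0.3, 0.4]
opening: 1.001
grip_force: 0.0
```

Request:
{"method": "step_arm", "body": {"plan": [{"x": 0,"y": 0,"z": 0,"rx": 0,"ry": 0,"rz": 0},{"x": 0,"y": 0,"z": 0,"rx": 0,"ry": 0,"rz": 0},{"x": 0,"y": 0,"z": 0,"rx": 0,"ry": 0,"rz": 0},{"x": 0,"y": 0,"z": 0,"rx": 0,"ry": 0,"rz": 0},{"x": 0,"y": 0,"z": 0,"rx": 0,"ry": 0,"rz": 0},{"x": 0,"y": 0,"z": 0,"rx": 0,"ry": 0,"rz": 0},{"x": 0,"y": 0,"z": 0,"rx": 0,"ry": 0,"rz": 0},{"x": 0,"y": 0,"z": 0,"rx": 0,"ry": 0,"rz": 0},{"x": 0,"y": 0,"z": 0,"rx": 0,"ry": 0,"rz": 0},{"x": 0,"y": 0,"z": 0,"rx": 0,"ry": 0,"rz": 0}], "jaw": 1}}

```text
t: 6.08
eef_pos: [488.5, -14.3, 75.1]
tcp_rot: [3.141, 0.0, -3.139]
ft_force: [-0.2, 0.4, 0.2]
opening: 0.416
grip_force: 30.0
```

Gripped at 39.5 mm. Lifting and carrying it over the collet.

Request:
{"method": "step_arm", "body": {"plan": [{"x": 0,"y": 0,"z": -0.6,"rx": 0,"ry": 0,"rz": 0},{"x": 0,"y": 0,"z": -0.7,"rx": 0,"ry": 0,"rz": 0},{"x": 0,"y": 0,"z": -0.7,"rx": 0,"ry": 0,"rz": 0},{"x": 0,"y": 0,"z": -0.8,"rx": 0,"ry": 0,"rz": 0},{"x": 0,"y": 0,"z": -0.8,"rx": 0,"ry": 0,"rz": 0},{"x": -0.5,"y": -0.3,"z": 0,"rx": 0,"ry": 0,"rz": 0},{"x": -0.8,"y": -0.3,"z": 0,"rx": 0,"ry": 0,"rz": 0},{"x": -0.8,"y": -0.3,"z": 0,"rx": 0,"ry": 0,"rz": 0},{"x": -0.8,"y": -0.3,"z": 0,"rx": 0,"ry": 0,"rz": 0},{"x": -0.8,"y": -0.3,"z": 0,"rx": 0,"ry": 0,"rz": 0}]}}

```text
t: 6.92
eef_pos: [581.7, -52.0, 164.9]
tcp_rot: [3.141, -0.001, -3.139]
ft_force: [-0.1, -0.1, -1.6]
opening: 0.417
grip_force: 30.0
```

Request:
{"method": "step_arm", "body": {"plan": [{"x": -0.8,"y": -0.3,"z": 0,"rx": 0,"ry": 0,"rz": 0},{"x": -0.8,"y": -0.3,"z": 0,"rx": 0,"ry": 0,"rz": 0},{"x": -0.8,"y": -0.3,"z": 0,"rx": 0,"ry": 0,"rz": 0},{"x": -0.5,"y": -0.3,"z": 0,"rx": 0,"ry": 0,"rz": 0},{"x": -0.4,"y": -0.27,"z": 0,"rx": 0,"ry": 0,"rz": 0},{"x": 0,"y": 0,"z": 0,"rx": 0,"ry": 0,"rz": 0},{"x": 0,"y": 0,"z": 0,"rx": 0,"ry": 0,"rz": 0},{"x": 0,"y": 0,"z": 0,"rx": 0,"ry": 0,"rz": 0},{"x": 0,"y": 0,"z": 0,"rx": 0,"ry": 0,"rz": 0},{"x": 0,"y": 0,"z": 0,"rx": 0,"ry": 0,"rz": 0}]}}

```text
t: 7.75
eef_pos: [663.2, -87.8, 165.3]
tcp_rot: [3.141, -0.0, -3.139]
ft_force: [-0.9, -0.2, -2.4]
opening: 0.417
grip_force: 30.0
```

```bash
python3 - <<'E'
from h import *
s=state(); print(s['t'],s['eef_pos'].round(2),s['tcp_rot'].round(4),s['ft_force'].round(1),s['opening'])
for n in('scene','top'):
    c=snap(n,n+'2'); W=cloud(c); x,y,z=W[...,0],W[...,1],W[...,2]
    I=c['image'].astype(int); grey=(I.max(-1)-I.min(-1)<30)
    P=W[(abs(x-663)<40)&(abs(y+88)<40)&(z>75)&(z<150)&grey]; print(n,len(P),P.mean(0) if len(P) else 0,P.min(0) if len(P) else 0)
c=dict(np.load('/tmp/scene2.npz'))['image'][190:340,280:480,::-1]
cv2.imwrite('pics/crop2.png',cv2.resize(c,(800,600),interpolation=cv2.INTER_CUBIC))
E
```

```text
7.75 [663.24 -87.8  165.33] [ 3.1415e+00 -1.0000e-04 -3.1390e+00] [-0.9 -0.2 -2.4] 0.4173159995215303
scene 232 [ 668.05084079 -101.87191384  122.54143255] [ 645.43789271 -110.86318327   90.66131836]
top 0 0 0
```

View pics/crop2.png

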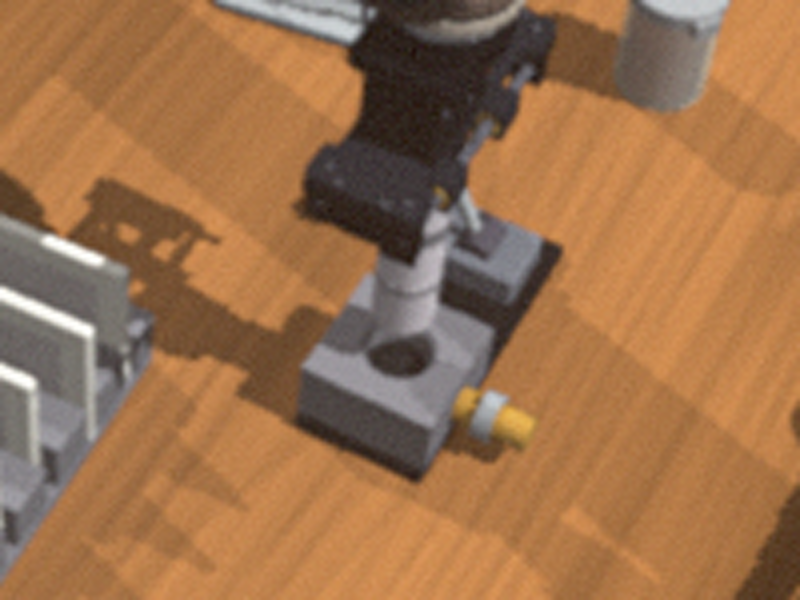

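The tube hangs just above the bore, and they look aligned. Lowering.

Request:
{"method": "step_arm", "body": {"plan": [{"x": 0,"y": 0,"z": 0.4,"rx": 0,"ry": 0,"rz": 0},{"x": 0,"y": 0,"z": 0.4,"rx": 0,"ry": 0,"rz": 0},{"x": 0,"y": 0,"z": 0.3,"rx": 0,"ry": 0,"rz": 0},{"x": 0,"y": 0,"z": 0.2,"rx": 0,"ry": 0,"rz": 0},{"x": 0,"y": 0,"z": 0.1,"rx": 0,"ry": 0,"rz": 0},{"x": 0,"y": 0,"z": 0.1,"rx": 0,"ry": 0,"rz": 0},{"x": 0,"y": 0,"z": 0.1,"rx": 0,"ry": 0,"rz": 0},{"x": 0,"y": 0,"z": 0.1,"rx": 0,"ry": 0,"rz": 0},{"x": 0,"y": 0,"z": 0,"rx": 0,"ry": 0,"rz": 0},{"x": 0,"y": 0,"z": 0,"rx": 0,"ry": 0,"rz": 0}]}}

```text
t: 8.68
eef_pos: [663.7, -88.2, 122.7]
tcp_rot: [3.142, 0.0, -3.139]
ft_force: [0.5, -0.1, -2.0]
opening: 0.421
grip_force: 30.0
```

It entered freely. Pushing home.

Request:
{"method": "step_arm", "body": {"plan": [{"x": 0,"y": 0,"z": 0.15,"rx": 0,"ry": 0,"rz": 0},{"x": 0,"y": 0,"z": 0.15,"rx": 0,"ry": 0,"rz": 0},{"x": 0,"y": 0,"z": 0.15,"rx": 0,"ry": 0,"rz": 0},{"x": 0,"y": 0,"z": 0.15,"rx": 0,"ry": 0,"rz": 0},{"x": 0,"y": 0,"z": 0.15,"rx": 0,"ry": 0,"rz": 0},{"x": 0,"y": 0,"z": 0.15,"rx": 0,"ry": 0,"rz": 0},{"x": 0,"y": 0,"z": 0.15,"rx": 0,"ry": 0,"rz": 0},{"x": 0,"y": 0,"z": 0.1,"rx": 0,"ry": 0,"rz": 0},{"x": 0,"y": 0,"z": 0,"rx": 0,"ry": 0,"rz": 0},{"x": 0,"y": 0,"z": 0,"rx": 0,"ry": 0,"rz": 0}]}}

```text
t: 9.52
eef_pos: [663.8, -88.2, 94.0]
tcp_rot: [-3.142, 0.0, -3.139]
ft_force: [0.3, 0.7, 0.9]
opening: 0.418
grip_force: 30.0
```

Request:
{"method": "step_arm", "body": {"plan": [{"x": 0,"y": 0,"z": 0.06,"rx": 0,"ry": 0,"rz": 0},{"x": 0,"y": 0,"z": 0.06,"rx": 0,"ry": 0,"rz": 0},{"x": 0,"y": 0,"z": 0,"rx": 0,"ry": 0,"rz": 0},{"x": 0,"y": 0,"z": 0,"rx": 0,"ry": 0,"rz": 0},{"x": 0,"y": 0,"z": 0,"rx": 0,"ry": 0,"rz": 0},{"x": 0,"y": 0,"z": 0,"rx": 0,"ry": 0,"rz": 0},{"x": 0,"y": 0,"z": 0,"rx": 0,"ry": 0,"rz": 0},{"x": 0,"y": 0,"z": 0,"rx": 0,"ry": 0,"rz": 0},{"x": 0,"y": 0,"z": 0,"rx": 0,"ry": 0,"rz": 0},{"x": 0,"y": 0,"z": 0,"rx": 0,"ry": 0,"rz": 0}]}}

```text
t: 10.35
eef_pos: [664.3, -88.0, 92.8]
tcp_rot: [-3.141, 0.002, -3.139]
ft_force: [-3.2, 2.6, 15.3]
opening: 0.416
grip_force: 30.0
```

Request:
{"method": "step_arm", "body": {"plan": [{"x": 0,"y": 0,"z": 0.08,"rx": 0,"ry": 0,"rz": 0},{"x": 0,"y": 0,"z": 0.08,"rx": 0,"ry": 0,"rz": 0},{"x": 0,"y": 0,"z": 0,"rx": 0,"ry": 0,"rz": 0},{"x": 0,"y": 0,"z": 0,"rx": 0,"ry": 0,"rz": 0},{"x": 0,"y": 0,"z": 0,"rx": 0,"ry": 0,"rz": 0},{"x": 0,"y": 0,"z": 0,"rx": 0,"ry": 0,"rz": 0},{"x": 0,"y": 0,"z": 0,"rx": 0,"ry": 0,"rz": 0},{"x": 0,"y": 0,"z": 0,"rx": 0,"ry": 0,"rz": 0},{"x": 0,"y": 0,"z": 0,"rx": 0,"ry": 0,"rz": 0},{"x": 0,"y": 0,"z": 0,"rx": 0,"ry": 0,"rz": 0}]}}

```text
t: 11.18
eef_pos: [666.2, -88.0, 91.7]
tcp_rot: [-3.141, 0.008, -3.139]
ft_force: [-3.6, 4.1, 33.4]
opening: 0.419
grip_force: 30.0
```

```bash
python3 - <<'E'
from h import *
s=state(); print(s['t'],s['eef_pos'].round(2),s['ft_force'].round(1))
E
```

```text
11.1833 [666.19 -88.02  91.67] [-3.6  4.1 33.4]
```

Bottomed at 33 N with z holding. Releasing, rising, and heading to a look over the caddy.

Request:
{"method": "step_arm", "body": {"plan": [{"x": 0,"y": 0,"z": -0.1,"rx": 0,"ry": 0,"rz": 0},{"x": 0,"y": 0,"z": 0,"rx": 0,"ry": 0,"rz": 0},{"x": 0,"y": 0,"z": 0,"rx": 0,"ry": 0,"rz": 0},{"x": 0,"y": 0,"z": 0,"rx": 0,"ry": 0,"rz": 0},{"x": 0,"y": 0,"z": 0,"rx": 0,"ry": 0,"rz": 0},{"x": 0,"y": 0,"z": -0.3,"rx": 0,"ry": 0,"rz": 0},{"x": 0,"y": 0,"z": -0.6,"rx": 0,"ry": 0,"rz": 0},{"x": 0,"y": 0,"z": -0.9,"rx": 0,"ry": 0,"rz": 0},{"x": 0,"y": 0,"z": -1,"rx": 0,"ry": 0,"rz": 0},{"x": 0,"y": 0,"z": -1,"rx": 0,"ry": 0,"rz": 0}], "jaw": -1}}

```text
t: 12.02
eef_pos: [663.5, -88.2, 185.5]
tcp_rot: [3.141, -0.001, -3.139]
ft_force: [-1.3, 0.5, -0.3]
opening: 0.99
grip_force: 0.0
```

Request:
{"method": "step_arm", "body": {"plan": [{"x": 0,"y": 0,"z": -1,"rx": 0,"ry": 0,"rz": 0},{"x": 0.3,"y": -0.2,"z": -1,"rx": 0,"ry": 0,"rz": 0},{"x": 0.9,"y": -0.6,"z": -1,"rx": 0,"ry": 0,"rz": 0},{"x": 0.9,"y": -0.6,"z": -1,"rx": 0,"ry": 0,"rz": 0},{"x": 0.9,"y": -0.6,"z": -0.8,"rx": 0,"ry": 0,"rz": 0},{"x": 0.9,"y": -0.6,"z": 0,"rx": 0,"ry": 0,"rz": 0},{"x": 0.9,"y": -0.6,"z": 0,"rx": 0,"ry": 0,"rz": 0},{"x": 0.9,"y": -0.6,"z": 0,"rx": 0,"ry": 0,"rz": 0},{"x": 0.9,"y": -0.6,"z": 0,"rx": 0,"ry": 0,"rz": -0.3},{"x": 0.9,"y": -0.6,"z": 0,"rx": 0,"ry": 0,"rz": -0.3}]}}

```text
t: 12.85
eef_pos: [475.7, -214.7, 304.8]
tcp_rot: [-3.141, 0.0, -3.078]
ft_force: [0.7, -0.8, -0.2]
opening: 1.001
grip_force: 0.0
```

Request:
{"method": "step_arm", "body": {"plan": [{"x": 0.9,"y": -0.6,"z": 0,"rx": 0,"ry": 0,"rz": 0},{"x": 0.9,"y": -0.6,"z": 0,"rx": 0,"ry": 0,"rz": 0},{"x": 0,"y": 0,"z": 0,"rx": 0,"ry": 0,"rz": 0},{"x": 0,"y": 0,"z": 0,"rx": 0,"ry": 0,"rz": 0},{"x": 0,"y": 0,"z": 0,"rx": 0,"ry": 0,"rz": 0},{"x": 0,"y": 0,"z": 0,"rx": 0,"ry": 0,"rz": 0},{"x": 0,"y": 0,"z": 0,"rx": 0,"ry": 0,"rz": 0},{"x": 0,"y": 0,"z": 0,"rx": 0,"ry": 0,"rz": 0},{"x": 0,"y": 0,"z": 0,"rx": 0,"ry": 0,"rz": 0},{"x": 0,"y": 0,"z": 0,"rx": 0,"ry": 0,"rz": 0}]}}

```text
t: 13.68
eef_pos: [434.1, -246.8, 304.3]
tcp_rot: [3.141, -0.0, -3.079]
ft_force: [-0.1, -1.2, 0.3]
opening: 0.999
grip_force: 0.0
```

```bash
cat > plates.py <<'E'
from h import *
s=state(); print(round(s['t'],2),s['eef_pos'].round(1),s['tcp_rot'].round(4))
W=cloud(snap('scene')); x,y,z=W[...,0],W[...,1],W[...,2]
m=(abs(x-664)<30)&(abs(y+88)<30)&(z>110); print('tube top',np.percentile(z[m],[50,90,99]),W[m].mean(0))
c=snap('wrist','w%s'%sys.argv[1]); W=cloud(c); I=c['image'].astype(int)
x,y,z=W[...,0],W[...,1],W[...,2]
white=(I.max(-1)-I.min(-1)<50)
m=(abs(x-458)<90)&(abs(y+250)<110)&(z>70)&(z<140)&white
k,l,st,_=cv2.connectedComponentsWithStats(m.astype(np.uint8))
for i in range(1,k):
    if st[i,4]<150: continue
    P=W[l==i]; top=np.percentile(P[:,2],97); T=P[P[:,2]>top-6]
    q=cv2.minAreaRect(T[:,:2].astype(np.float32)); print(st[i,4],np.round(q[0],1),np.round(q[1],1),round(q[2],1),'top',top.round(1))
m=(abs(x-450)<120)&(abs(y+250)<140)&(z>44)&(z<56)&white
k,l,st,_=cv2.connectedComponentsWithStats(m.astype(np.uint8))
P=W[m]; q=cv2.minAreaRect(P[:,:2].astype(np.float32)); print('caddy',q)
E
python3 plates.py 4
```

```text
13.68 [ 434.1 -246.8  304.3] [ 3.1414e+00 -1.0000e-04 -3.0788e+00]
tube top [137.12212599 141.70651271 143.57664441] [665.45982978 -94.57881236 132.77138614]
1794 [ 453.7 -275.4] [118.3   9.1] 3.7 top 122.1
2593 [ 459.9 -325.2] [119.6   9.6] 3.8 top 121.9
2432 [ 455.3 -175.2] [118.9   9.5] 3.7 top 121.9
1604 [ 461.7 -224.8] [118.7   9.1] 3.7 top 122.0
caddy ((458.49725341796875, -255.1251220703125), (130.64132690429688, 220.77963256835938), 3.4200196266174316)
```

View pics/w4.png

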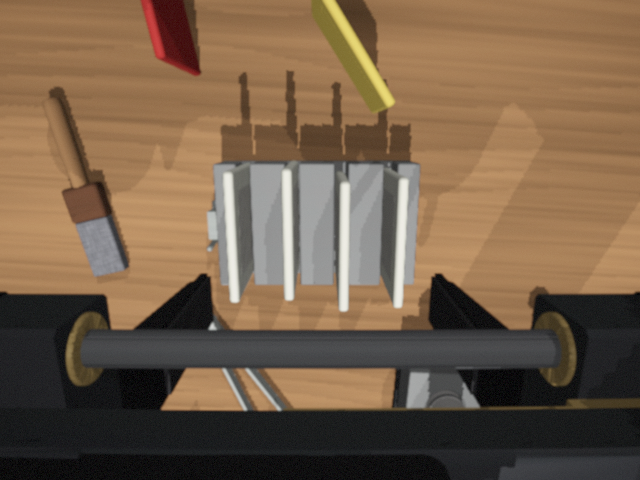

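The tube's top sits at about 138, so it is seated. The plate tops are visible at columns 235, 289, 344 and 402, rows 165-310. Now taking plate A at y=-175.

Request:
{"method": "step_arm", "body": {"plan": [{"x": -0.2,"y": 0.56,"z": 0.4,"rx": 0,"ry": 0,"rz": 0},{"x": -0.2,"y": 0.56,"z": 0.4,"rx": 0,"ry": 0,"rz": 0},{"x": -0.2,"y": 0.56,"z": 0.4,"rx": 0,"ry": 0,"rz": 0},{"x": -0.2,"y": 0.56,"z": 0.4,"rx": 0,"ry": 0,"rz": 0},{"x": -0.23,"y": 0.57,"z": 0.4,"rx": 0,"ry": 0,"rz": 0},{"x": 0,"y": 0,"z": 0.3,"rx": 0,"ry": 0,"rz": 0},{"x": 0,"y": 0,"z": 0.3,"rx": 0,"ry": 0,"rz": 0},{"x": 0,"y": 0,"z": 0.3,"rx": 0,"ry": 0,"rz": 0},{"x": 0,"y": 0,"z": 0.3,"rx": 0,"ry": 0,"rz": 0},{"x": 0,"y": 0,"z": 0.3,"rx": 0,"ry": 0,"rz": 0}], "jaw": 0.3}}

```text
t: 14.62
eef_pos: [455.1, -175.9, 216.3]
tcp_rot: [-3.142, 0.0, -3.08]
ft_force: [0.0, 0.2, -0.0]
opening: 0.377
grip_force: 0.0
```

Request:
{"method": "step_arm", "body": {"plan": [{"x": 0,"y": 0,"z": 0.8,"rx": 0,"ry": 0,"rz": 0},{"x": 0,"y": 0,"z": 0.9,"rx": 0,"ry": 0,"rz": 0},{"x": 0,"y": 0,"z": 0.9,"rx": 0,"ry": 0,"rz": 0},{"x": 0,"y": 0,"z": 0.9,"rx": 0,"ry": 0,"rz": 0},{"x": 0,"y": 0,"z": 0.9,"rx": 0,"ry": 0,"rz": 0},{"x": 0,"y": 0,"z": 0.7,"rx": 0,"ry": 0,"rz": 0},{"x": 0,"y": 0,"z": 0.37,"rx": 0,"ry": 0,"rz": 0},{"x": 0,"y": 0,"z": 0,"rx": 0,"ry": 0,"rz": 0},{"x": 0,"y": 0,"z": 0,"rx": 0,"ry": 0,"rz": 0},{"x": 0,"y": 0,"z": 0,"rx": 0,"ry": 0,"rz": 0}]}}

```text
t: 15.45
eef_pos: [455.6, -175.7, 80.9]
tcp_rot: [-3.141, 0.001, -3.08]
ft_force: [0.4, -0.5, 0.2]
opening: 0.349
grip_force: 0.0
```

Request:
{"method": "step_arm", "body": {"plan": [{"x": 0,"y": 0,"z": 0,"rx": 0,"ry": 0,"rz": 0},{"x": 0,"y": 0,"z": 0,"rx": 0,"ry": 0,"rz": 0},{"x": 0,"y": 0,"z": 0,"rx": 0,"ry": 0,"rz": 0},{"x": 0,"y": 0,"z": 0,"rx": 0,"ry": 0,"rz": 0},{"x": 0,"y": 0,"z": 0,"rx": 0,"ry": 0,"rz": 0},{"x": 0,"y": 0,"z": 0,"rx": 0,"ry": 0,"rz": 0},{"x": 0,"y": 0,"z": 0,"rx": 0,"ry": 0,"rz": 0},{"x": 0,"y": 0,"z": 0,"rx": 0,"ry": 0,"rz": 0},{"x": 0,"y": 0,"z": 0,"rx": 0,"ry": 0,"rz": 0},{"x": 0,"y": 0,"z": 0,"rx": 0,"ry": 0,"rz": 0}], "jaw": 1}}

```text
t: 16.28
eef_pos: [455.3, -175.3, 80.4]
tcp_rot: [-3.141, 0.0, -3.079]
ft_force: [-1.2, 0.2, 6.9]
opening: 0.092
grip_force: 30.0
```

Gripped. Lifting and carrying it to rack slot 3.

Request:
{"method": "step_arm", "body": {"plan": [{"x": 0,"y": 0,"z": -0.5,"rx": 0,"ry": 0,"rz": 0},{"x": 0,"y": 0,"z": -0.8,"rx": 0,"ry": 0,"rz": 0},{"x": 0,"y": 0,"z": -0.9,"rx": 0,"ry": 0,"rz": 0},{"x": 0,"y": 0,"z": -0.9,"rx": 0,"ry": 0,"rz": -0.4},{"x": 0,"y": 0,"z": -0.9,"rx": 0,"ry": 0,"rz": -0.38},{"x": 0,"y": 0.4,"z": 0,"rx": 0,"ry": 0,"rz": 0},{"x": 0,"y": 0.7,"z": 0,"rx": 0,"ry": 0,"rz": 0},{"x": 0,"y": 0.95,"z": 0,"rx": 0,"ry": 0,"rz": 0},{"x": 0,"y": 1,"z": 0,"rx": 0,"ry": 0,"rz": 0},{"x": 0,"y": 1,"z": 0,"rx": 0,"ry": 0,"rz": 0}]}}

```text
t: 17.12
eef_pos: [440.2, -73.7, 179.3]
tcp_rot: [3.141, -0.001, -3.003]
ft_force: [0.1, -0.4, -1.5]
opening: 0.092
grip_force: 30.0
```

Request:
{"method": "step_arm", "body": {"plan": [{"x": -0.16,"y": 1,"z": 0,"rx": 0,"ry": 0,"rz": 0},{"x": -0.16,"y": 1,"z": 0,"rx": 0,"ry": 0,"rz": 0},{"x": -0.16,"y": 1,"z": 0,"rx": 0,"ry": 0,"rz": 0},{"x": -0.16,"y": 1,"z": 0,"rx": 0,"ry": 0,"rz": 0},{"x": -0.16,"y": 1,"z": 0,"rx": 0,"ry": 0,"rz": 0},{"x": -0.16,"y": 1,"z": 0,"rx": 0,"ry": 0,"rz": 0},{"x": -0.16,"y": 1,"z": 0,"rx": 0,"ry": 0,"rz": 0},{"x": -0.16,"y": 1,"z": 0,"rx": 0,"ry": 0,"rz": 0},{"x": -0.16,"y": 1,"z": 0,"rx": 0,"ry": 0,"rz": 0},{"x": -0.16,"y": 1,"z": 0,"rx": 0,"ry": 0,"rz": 0}]}}

```text
t: 17.95
eef_pos: [444.9, 179.5, 179.3]
tcp_rot: [-3.142, -0.001, -3.002]
ft_force: [1.3, -0.7, -1.3]
opening: 0.093
grip_force: 30.0
```

Request:
{"method": "step_arm", "body": {"plan": [{"x": 0,"y": 1,"z": 0,"rx": 0,"ry": 0,"rz": 0},{"x": 0,"y": 1,"z": 0,"rx": 0,"ry": 0,"rz": 0},{"x": 0,"y": 1,"z": 0,"rx": 0,"ry": 0,"rz": 0},{"x": 0,"y": 1,"z": 0,"rx": 0,"ry": 0,"rz": 0},{"x": 0,"y": 1,"z": 0,"rx": 0,"ry": 0,"rz": 0},{"x": 0,"y": 0.9,"z": 0,"rx": 0,"ry": 0,"rz": 0},{"x": 0,"y": 0.6,"z": 0,"rx": 0,"ry": 0,"rz": 0},{"x": 0,"y": 0.41,"z": 0,"rx": 0,"ry": 0,"rz": 0},{"x": 0,"y": 0,"z": 0,"rx": 0,"ry": 0,"rz": 0},{"x": 0,"y": 0,"z": 0,"rx": 0,"ry": 0,"rz": 0}]}}

```text
t: 18.78
eef_pos: [421.1, 349.0, 179.5]
tcp_rot: [-3.141, -0.001, -3.001]
ft_force: [0.1, 0.5, -0.5]
opening: 0.095
grip_force: 30.0
```

```bash
cat > go.py <<'E'
from h import *
# go.py X Y Z theta : rotation units and tool shifts (after the turn) from the measured pose
X,Y,Z,th=map(float,sys.argv[1:5]); s=state(); p=s['eef_pos']; y0=s['tcp_rot'][2]
cur=(y0-np.pi+np.pi)%(2*np.pi)-np.pi
d=np.array([X,Y,Z])-p; c,n=np.cos(th),np.sin(th)
print('t',round(s['t'],1),'pos',p.round(1),'rot',s['tcp_rot'].round(4),'f',s['ft_force'].round(1),'open',round(s['opening']*95,1))
print('rz',round(-(th-cur)/.1,2),'x',round(-(c*d[0]+n*d[1])/25,3),'y',round((-n*d[0]+c*d[1])/25,3),'z',round(-d[2]/25,3))
E
python3 go.py 421.5 349.1 80 0.141
python3 - <<'E'
from h import *
c=snap('wrist','w5')
E
```

```text
t 18.8 pos [421.1 349.  179.5] rot [-3.1411e+00 -9.0000e-04 -3.0007e+00] f [ 0.1  0.5 -0.5] open 9.0
rz -0.0 x -0.015 y 0.004 z 3.98
```

View pics/w5.png

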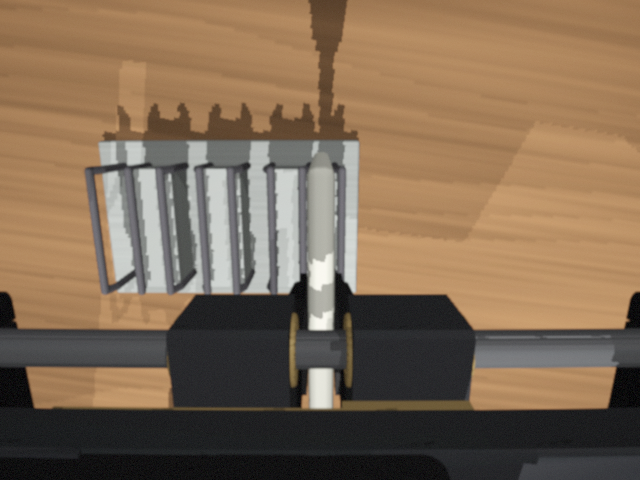

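The plate (column 320) sits over the last slot, whose hoops are near columns 305 and 343. I'll check the offset in the tool frame before lowering.

```bash
cat > chk.py <<'E'
from h import *
# across-slot offsets in the tool frame: hoops (z 50-64) and plate (z 80-115), image rows above the fingers
s=state(); p=s['eef_pos']; th=s['tcp_rot'][2]+np.pi
W=cloud(dict(np.load('/tmp/%s.npz'%sys.argv[1]))); lo,hi=map(float,sys.argv[2:4])
d=W[:275]-p; c,n=np.cos(th),np.sin(th)
ty=-n*d[...,0]+c*d[...,1]; tx=-(c*d[...,0]+n*d[...,1]); z=W[:275,:,2]
g=(tx>0)&(tx<65)
for nm,a,b,w in(('hoops',52,64,30),('floor/blocks',5,45,30),('plate',lo,hi,15)):
    m=g&(z>a)&(z<b)&(abs(ty)<w); v=ty[m]; print(nm,len(v),np.histogram(v,bins=np.arange(-30,31,2))[0].tolist()); 
    if nm=='plate': print(v.mean(),v.min(),v.max(),'far edge tx',tx[m].max())
    if nm=='hoops': print('means',v[v<0].mean(),v[v>0].mean(),'mid',(v[v<0].mean()+v[v>0].mean())/2)
m=(abs(ty)<150)&(z>52)&(z<64)&(abs(tx)<100); print('hoop tx range',np.percentile(tx[m],[1,99]))
E
python3 chk.py w5 100 230
```

```text
hoops 1185 [0, 0, 0, 0, 0, 0, 32, 173, 198, 178, 10, 0, 0, 0, 0, 0, 0, 0, 0, 3, 54, 206, 193, 138, 0, 0, 0, 0, 0, 0]
means -13.167335917302966 14.341345711301946 mid 0.5870048969994901
floor/blocks 2517 [66, 83, 63, 82, 63, 84, 58, 78, 50, 71, 53, 58, 27, 37, 24, 36, 25, 43, 41, 77, 100, 144, 51, 76, 55, 186, 188, 208, 192, 198]
plate 3226 [0, 0, 0, 0, 0, 0, 0, 0, 0, 0, 3, 10, 165, 729, 716, 720, 722, 147, 10, 4, 0, 0, 0, 0, 0, 0, 0, 0, 0, 0]
-0.021570988929128777 -8.773400140057593 8.840410144295756 far edge tx 60.136902312273335
hoop tx range [-30.01714739  47.4411262 ]
```

Only 0.6 mm off. Lowering.

Request:
{"method": "step_arm", "body": {"plan": [{"x": 0,"y": 0.02,"z": 0.5,"rx": 0,"ry": 0,"rz": 0},{"x": 0,"y": 0,"z": 0.6,"rx": 0,"ry": 0,"rz": 0},{"x": 0,"y": 0,"z": 0.5,"rx": 0,"ry": 0,"rz": 0},{"x": 0,"y": 0,"z": 0.5,"rx": 0,"ry": 0,"rz": 0},{"x": 0,"y": 0,"z": 0.4,"rx": 0,"ry": 0,"rz": 0},{"x": 0,"y": 0,"z": 0.4,"rx": 0,"ry": 0,"rz": 0},{"x": 0,"y": 0,"z": 0.4,"rx": 0,"ry": 0,"rz": 0},{"x": 0,"y": 0,"z": 0.4,"rx": 0,"ry": 0,"rz": 0},{"x": 0,"y": 0,"z": 0.26,"rx": 0,"ry": 0,"rz": 0},{"x": 0,"y": 0,"z": 0,"rx": 0,"ry": 0,"rz": 0}]}}

```text
t: 19.67
eef_pos: [421.6, 349.6, 80.3]
tcp_rot: [-3.141, -0.0, -3.001]
ft_force: [-0.8, 0.4, -1.0]
opening: 0.093
grip_force: 30.0
```

```bash
python3 go.py 421.5 349.1 80 0.141
```

```text
t 19.7 pos [421.6 349.6  80.3] rot [-3.1414e+00 -4.0000e-04 -3.0014e+00] f [-0.8  0.4 -1. ] open 8.8
rz -0.01 x 0.005 y -0.018 z 0.011
```

Request:
{"method": "step_arm", "body": {"plan": [{"x": 0,"y": 0,"z": 0.02,"rx": 0,"ry": 0,"rz": 0},{"x": 0,"y": 0,"z": 0,"rx": 0,"ry": 0,"rz": 0},{"x": 0,"y": 0,"z": 0,"rx": 0,"ry": 0,"rz": 0},{"x": 0,"y": 0,"z": 0,"rx": 0,"ry": 0,"rz": 0},{"x": 0,"y": 0,"z": -0.5,"rx": 0,"ry": 0,"rz": 0},{"x": 0,"y": 0,"z": -0.9,"rx": 0,"ry": 0,"rz": 0},{"x": 0,"y": 0,"z": -0.9,"rx": 0,"ry": 0,"rz": 0},{"x": 0,"y": 0,"z": -0.9,"rx": 0,"ry": 0,"rz": 0},{"x": 0,"y": 0,"z": -0.8,"rx": 0,"ry": 0,"rz": 0.4},{"x": 0,"y": 0,"z": 0,"rx": 0,"ry": 0,"rz": 0.38}], "jaw": 0.3}}

```text
t: 20.5
eef_pos: [422.7, 350.5, 184.6]
tcp_rot: [3.139, 0.005, -3.081]
ft_force: [0.8, 1.1, 0.1]
opening: 0.353
grip_force: 0.0
```

Request:
{"method": "step_arm", "body": {"plan": [{"x": -0.015,"y": -1,"z": 0,"rx": 0,"ry": 0,"rz": 0},{"x": -0.015,"y": -1,"z": 0,"rx": 0,"ry": 0,"rz": 0},{"x": -0.015,"y": -1,"z": 0,"rx": 0,"ry": 0,"rz": 0},{"x": -0.015,"y": -1,"z": 0,"rx": 0,"ry": 0,"rz": 0},{"x": -0.015,"y": -1,"z": 0,"rx": 0,"ry": 0,"rz": 0},{"x": -0.015,"y": -1,"z": 0,"rx": 0,"ry": 0,"rz": 0},{"x": -0.015,"y": -1,"z": 0,"rx": 0,"ry": 0,"rz": 0},{"x": -0.015,"y": -1,"z": 0,"rx": 0,"ry": 0,"rz": 0},{"x": -0.015,"y": -1,"z": 0,"rx": 0,"ry": 0,"rz": 0},{"x": -0.015,"y": -1,"z": 0,"rx": 0,"ry": 0,"rz": 0}]}}

```text
t: 21.33
eef_pos: [440.8, 99.2, 180.9]
tcp_rot: [3.142, 0.001, -3.079]
ft_force: [1.0, 0.3, -0.4]
opening: 0.348
grip_force: 0.0
```

Request:
{"method": "step_arm", "body": {"plan": [{"x": 0,"y": -1,"z": 0,"rx": 0,"ry": 0,"rz": 0},{"x": 0,"y": -1,"z": 0,"rx": 0,"ry": 0,"rz": 0},{"x": 0,"y": -1,"z": 0,"rx": 0,"ry": 0,"rz": 0},{"x": 0,"y": -1,"z": 0,"rx": 0,"ry": 0,"rz": 0},{"x": 0,"y": -1,"z": 0,"rx": 0,"ry": 0,"rz": 0},{"x": 0,"y": -1,"z": 0,"rx": 0,"ry": 0,"rz": 0},{"x": 0,"y": -1,"z": 0,"rx": 0,"ry": 0,"rz": 0},{"x": 0,"y": -1,"z": 0,"rx": 0,"ry": 0,"rz": 0},{"x": 0,"y": -1,"z": 0,"rx": 0,"ry": 0,"rz": 0},{"x": 0,"y": -1,"z": 0,"rx": 0,"ry": 0,"rz": 0}]}}

```text
t: 22.17
eef_pos: [456.3, -150.4, 180.8]
tcp_rot: [-3.141, 0.001, -3.079]
ft_force: [0.5, 1.0, 0.2]
opening: 0.354
grip_force: 0.0
```

Request:
{"method": "step_arm", "body": {"plan": [{"x": 0,"y": -1,"z": 0,"rx": 0,"ry": 0,"rz": 0},{"x": 0,"y": -1,"z": 0,"rx": 0,"ry": 0,"rz": 0},{"x": 0,"y": -0.7,"z": 0,"rx": 0,"ry": 0,"rz": 0},{"x": 0,"y": -0.33,"z": 0,"rx": 0,"ry": 0,"rz": 0},{"x": 0,"y": 0,"z": 0,"rx": 0,"ry": 0,"rz": 0},{"x": 0,"y": 0,"z": 0,"rx": 0,"ry": 0,"rz": 0},{"x": 0,"y": 0,"z": 0,"rx": 0,"ry": 0,"rz": 0},{"x": 0,"y": 0,"z": 0,"rx": 0,"ry": 0,"rz": 0},{"x": 0,"y": 0,"z": 0,"rx": 0,"ry": 0,"rz": 0},{"x": 0,"y": 0,"z": 0,"rx": 0,"ry": 0,"rz": 0}]}}

```text
t: 23.0
eef_pos: [461.2, -224.1, 180.7]
tcp_rot: [3.142, 0.0, -3.079]
ft_force: [-0.1, 0.2, 0.2]
opening: 0.349
grip_force: 0.0
```

```bash
python3 go.py 461.7 -224.8 80 0.064; cat > rk.py <<'E'
from h import *
W=cloud(snap('top')); x,y,z=W[...,0],W[...,1],W[...,2]
th=.141; d=W[...,:2]-[432,274.8]; c,n=np.cos(th),np.sin(th)
rx=c*d[...,0]+n*d[...,1]; ry=-n*d[...,0]+c*d[...,1]
for k,yk in enumerate((-75,-25,25,75)):
    m=(abs(ry-yk)<22)&(abs(rx)<100)&(z>85)&(z<160)
    if m.sum()>20:
        t=np.percentile(z[m],90); h=m&(z>t-8); print('slot',k,'top z',t.round(1),'rx mid',((rx[h].min()+rx[h].max())/2).round(1),'ry-off',(ry[h].mean()-yk).round(1))
m=(abs(x-664)<35)&(abs(y+88)<35)&(z>100); print('tube',np.percentile(z[m],[50,90]).round(1) if m.sum() else None)
m=(abs(x-458)<100)&(abs(y+250)<110)&(z>95)&(z<132); I=None
E
python3 rk.py
```

```text
t 23.0 pos [ 461.2 -224.1  180.7] rot [ 3.1415e+00  1.0000e-04 -3.0785e+00] f [-0.1  0.2  0.2] open 33.1
rz -0.01 x -0.02 y -0.027 z 4.028
slot 3 top z 123.8 rx mid -0.1 ry-off -0.8
tube [138.4 142.7]
```

Plate A stands in slot 3, centred. Next is plate B to slot 2.

Request:
{"method": "step_arm", "body": {"plan": [{"x": -0.02,"y": -0.03,"z": 0.5,"rx": 0,"ry": 0,"rz": 0},{"x": 0,"y": 0,"z": 0.8,"rx": 0,"ry": 0,"rz": 0},{"x": 0,"y": 0,"z": 0.9,"rx": 0,"ry": 0,"rz": 0},{"x": 0,"y": 0,"z": 0.9,"rx": 0,"ry": 0,"rz": 0},{"x": 0,"y": 0,"z": 0.6,"rx": 0,"ry": 0,"rz": 0},{"x": 0,"y": 0,"z": 0.33,"rx": 0,"ry": 0,"rz": 0},{"x": 0,"y": 0,"z": 0,"rx": 0,"ry": 0,"rz": 0},{"x": 0,"y": 0,"z": 0,"rx": 0,"ry": 0,"rz": 0},{"x": 0,"y": 0,"z": 0,"rx": 0,"ry": 0,"rz": 0},{"x": 0,"y": 0,"z": 0,"rx": 0,"ry": 0,"rz": 0}]}}

```text
t: 23.88
eef_pos: [462.0, -225.7, 80.8]
tcp_rot: [-3.141, 0.001, -3.079]
ft_force: [-0.1, -0.3, -0.3]
opening: 0.35
grip_force: 0.0
```

Request:
{"method": "step_arm", "body": {"plan": [{"x": 0,"y": 0,"z": 0,"rx": 0,"ry": 0,"rz": 0},{"x": 0,"y": 0,"z": 0,"rx": 0,"ry": 0,"rz": 0},{"x": 0,"y": 0,"z": 0,"rx": 0,"ry": 0,"rz": 0},{"x": 0,"y": 0,"z": 0,"rx": 0,"ry": 0,"rz": 0},{"x": 0,"y": 0,"z": 0,"rx": 0,"ry": 0,"rz": 0},{"x": 0,"y": 0,"z": 0,"rx": 0,"ry": 0,"rz": 0},{"x": 0,"y": 0,"z": 0,"rx": 0,"ry": 0,"rz": 0},{"x": 0,"y": 0,"z": 0,"rx": 0,"ry": 0,"rz": 0},{"x": 0,"y": 0,"z": 0,"rx": 0,"ry": 0,"rz": 0},{"x": 0,"y": 0,"z": 0,"rx": 0,"ry": 0,"rz": 0}], "jaw": 1}}

```text
t: 24.72
eef_pos: [461.6, -225.5, 80.0]
tcp_rot: [3.142, 0.0, -3.079]
ft_force: [-1.4, 0.0, 4.5]
opening: 0.094
grip_force: 30.0
```

Request:
{"method": "step_arm", "body": {"plan": [{"x": 0,"y": 0,"z": -0.5,"rx": 0,"ry": 0,"rz": 0},{"x": 0,"y": 0,"z": -0.8,"rx": 0,"ry": 0,"rz": 0},{"x": 0,"y": 0,"z": -0.9,"rx": 0,"ry": 0,"rz": 0},{"x": 0,"y": 0,"z": -0.9,"rx": 0,"ry": 0,"rz": -0.4},{"x": 0,"y": 0,"z": -0.9,"rx": 0,"ry": 0,"rz": -0.38},{"x": 0,"y": 0.4,"z": 0,"rx": 0,"ry": 0,"rz": 0},{"x": 0,"y": 0.7,"z": 0,"rx": 0,"ry": 0,"rz": 0},{"x": 0,"y": 0.95,"z": 0,"rx": 0,"ry": 0,"rz": 0},{"x": 0,"y": 1,"z": 0,"rx": 0,"ry": 0,"rz": 0},{"x": 0,"y": 1,"z": 0,"rx": 0,"ry": 0,"rz": 0}]}}

```text
t: 25.55
eef_pos: [446.6, -123.8, 178.8]
tcp_rot: [3.141, -0.001, -3.003]
ft_force: [0.9, 0.8, -2.5]
opening: 0.091
grip_force: 30.0
```

Request:
{"method": "step_arm", "body": {"plan": [{"x": -0.16,"y": 1,"z": 0,"rx": 0,"ry": 0,"rz": 0},{"x": -0.16,"y": 1,"z": 0,"rx": 0,"ry": 0,"rz": 0},{"x": -0.16,"y": 1,"z": 0,"rx": 0,"ry": 0,"rz": 0},{"x": -0.16,"y": 1,"z": 0,"rx": 0,"ry": 0,"rz": 0},{"x": -0.16,"y": 1,"z": 0,"rx": 0,"ry": 0,"rz": 0},{"x": -0.16,"y": 1,"z": 0,"rx": 0,"ry": 0,"rz": 0},{"x": -0.16,"y": 1,"z": 0,"rx": 0,"ry": 0,"rz": 0},{"x": -0.16,"y": 1,"z": 0,"rx": 0,"ry": 0,"rz": 0},{"x": -0.16,"y": 1,"z": 0,"rx": 0,"ry": 0,"rz": 0},{"x": -0.16,"y": 1,"z": 0,"rx": 0,"ry": 0,"rz": 0}]}}

```text
t: 26.38
eef_pos: [451.2, 129.4, 178.8]
tcp_rot: [3.141, -0.001, -3.002]
ft_force: [0.4, -0.5, -2.1]
opening: 0.095
grip_force: 30.0
```

Request:
{"method": "step_arm", "body": {"plan": [{"x": 0,"y": 1,"z": 0,"rx": 0,"ry": 0,"rz": 0},{"x": 0,"y": 1,"z": 0,"rx": 0,"ry": 0,"rz": 0},{"x": 0,"y": 1,"z": 0,"rx": 0,"ry": 0,"rz": 0},{"x": 0,"y": 1,"z": 0,"rx": 0,"ry": 0,"rz": 0},{"x": 0,"y": 1,"z": 0,"rx": 0,"ry": 0,"rz": 0},{"x": 0,"y": 0.9,"z": 0,"rx": 0,"ry": 0,"rz": 0},{"x": 0,"y": 0.6,"z": 0,"rx": 0,"ry": 0,"rz": 0},{"x": 0,"y": 0.4,"z": 0,"rx": 0,"ry": 0,"rz": 0},{"x": 0,"y": 0,"z": 0,"rx": 0,"ry": 0,"rz": 0},{"x": 0,"y": 0,"z": 0,"rx": 0,"ry": 0,"rz": 0}]}}

```text
t: 27.22
eef_pos: [427.5, 298.6, 179.2]
tcp_rot: [-3.141, -0.001, -3.001]
ft_force: [0.1, -0.0, -1.6]
opening: 0.095
grip_force: 30.0
```

```bash
python3 go.py 428.5 299.9 80 0.141; python3 -c "
from h import *
snap('wrist','w6')"; python3 chk.py w6 100 230
```

```text
t 27.2 pos [427.5 298.6 179.2] rot [-3.1411e+00 -1.0000e-03 -3.0008e+00] f [ 0.1 -0.  -1.6] open 9.0
rz -0.0 x -0.046 y 0.048 z 3.968
hoops 1126 [0, 0, 0, 0, 0, 0, 0, 132, 198, 203, 11, 0, 0, 0, 0, 0, 0, 0, 0, 0, 14, 166, 192, 183, 27, 0, 0, 0, 0, 0]
means -12.633682055686272 15.140279496285675 mid 1.2532987202997017
floor/blocks 1886 [65, 80, 66, 83, 64, 84, 59, 77, 53, 73, 51, 55, 26, 36, 24, 36, 23, 42, 41, 80, 132, 73, 51, 77, 58, 83, 64, 82, 63, 85]
plate 3221 [0, 0, 0, 0, 0, 0, 0, 0, 0, 0, 4, 10, 164, 730, 712, 716, 718, 153, 10, 4, 0, 0, 0, 0, 0, 0, 0, 0, 0, 0]
-0.021037340280023093 -8.849928466629477 8.838796988005397 far edge tx 59.8271783398952
hoop tx range [-29.86752935  47.37324116]
```

Request:
{"method": "step_arm", "body": {"plan": [{"x": -0.03,"y": 0.05,"z": 0.5,"rx": 0,"ry": 0,"rz": 0},{"x": 0,"y": 0,"z": 0.6,"rx": 0,"ry": 0,"rz": 0},{"x": 0,"y": 0,"z": 0.5,"rx": 0,"ry": 0,"rz": 0},{"x": 0,"y": 0,"z": 0.5,"rx": 0,"ry": 0,"rz": 0},{"x": 0,"y": 0,"z": 0.4,"rx": 0,"ry": 0,"rz": 0},{"x": 0,"y": 0,"z": 0.4,"rx": 0,"ry": 0,"rz": 0},{"x": 0,"y": 0,"z": 0.4,"rx": 0,"ry": 0,"rz": 0},{"x": 0,"y": 0,"z": 0.4,"rx": 0,"ry": 0,"rz": 0},{"x": 0,"y": 0,"z": 0.26,"rx": 0,"ry": 0,"rz": 0},{"x": 0,"y": 0,"z": 0,"rx": 0,"ry": 0,"rz": 0}]}}

```text
t: 28.1
eef_pos: [428.5, 300.0, 79.9]
tcp_rot: [-3.141, -0.001, -3.001]
ft_force: [0.1, -0.4, -2.3]
opening: 0.095
grip_force: 30.0
```

Request:
{"method": "step_arm", "body": {"plan": [{"x": 0,"y": 0,"z": 0,"rx": 0,"ry": 0,"rz": 0},{"x": 0,"y": 0,"z": 0,"rx": 0,"ry": 0,"rz": 0},{"x": 0,"y": 0,"z": 0,"rx": 0,"ry": 0,"rz": 0},{"x": 0,"y": 0,"z": 0,"rx": 0,"ry": 0,"rz": 0},{"x": 0,"y": 0,"z": -0.5,"rx": 0,"ry": 0,"rz": 0},{"x": 0,"y": 0,"z": -0.9,"rx": 0,"ry": 0,"rz": 0},{"x": 0,"y": 0,"z": -0.9,"rx": 0,"ry": 0,"rz": 0},{"x": 0,"y": 0,"z": -0.9,"rx": 0,"ry": 0,"rz": 0},{"x": 0,"y": 0,"z": -0.8,"rx": 0,"ry": 0,"rz": 0.4},{"x": 0,"y": 0,"z": 0,"rx": 0,"ry": 0,"rz": 0.38}], "jaw": 0.3}}

```text
t: 28.93
eef_pos: [429.8, 300.8, 184.7]
tcp_rot: [3.139, 0.005, -3.081]
ft_force: [0.4, 1.0, 0.3]
opening: 0.352
grip_force: 0.0
```

Request:
{"method": "step_arm", "body": {"plan": [{"x": 0.044,"y": -1,"z": 0,"rx": 0,"ry": 0,"rz": 0},{"x": 0.044,"y": -1,"z": 0,"rx": 0,"ry": 0,"rz": 0},{"x": 0.044,"y": -1,"z": 0,"rx": 0,"ry": 0,"rz": 0},{"x": 0.044,"y": -1,"z": 0,"rx": 0,"ry": 0,"rz": 0},{"x": 0.044,"y": -1,"z": 0,"rx": 0,"ry": 0,"rz": 0},{"x": 0.044,"y": -1,"z": 0,"rx": 0,"ry": 0,"rz": 0},{"x": 0.044,"y": -1,"z": 0,"rx": 0,"ry": 0,"rz": 0},{"x": 0.044,"y": -1,"z": 0,"rx": 0,"ry": 0,"rz": 0},{"x": 0.044,"y": -1,"z": 0,"rx": 0,"ry": 0,"rz": 0},{"x": 0.044,"y": -1,"z": 0,"rx": 0,"ry": 0,"rz": 0}]}}

```text
t: 29.77
eef_pos: [433.1, 48.7, 181.2]
tcp_rot: [-3.142, 0.001, -3.079]
ft_force: [0.4, -0.2, 0.4]
opening: 0.351
grip_force: 0.0
```

Request:
{"method": "step_arm", "body": {"plan": [{"x": 0,"y": -1,"z": 0,"rx": 0,"ry": 0,"rz": 0},{"x": 0,"y": -1,"z": 0,"rx": 0,"ry": 0,"rz": 0},{"x": 0,"y": -1,"z": 0,"rx": 0,"ry": 0,"rz": 0},{"x": 0,"y": -1,"z": 0,"rx": 0,"ry": 0,"rz": 0},{"x": 0,"y": -1,"z": 0,"rx": 0,"ry": 0,"rz": 0},{"x": 0,"y": -1,"z": 0,"rx": 0,"ry": 0,"rz": 0},{"x": 0,"y": -1,"z": 0,"rx": 0,"ry": 0,"rz": 0},{"x": 0,"y": -1,"z": 0,"rx": 0,"ry": 0,"rz": 0},{"x": 0,"y": -1,"z": 0,"rx": 0,"ry": 0,"rz": 0},{"x": 0,"y": -1,"z": 0,"rx": 0,"ry": 0,"rz": 0}]}}

```text
t: 30.6
eef_pos: [448.6, -200.9, 181.1]
tcp_rot: [-3.141, 0.0, -3.079]
ft_force: [0.1, 0.4, 0.5]
opening: 0.348
grip_force: 0.0
```

Request:
{"method": "step_arm", "body": {"plan": [{"x": 0,"y": -1,"z": 0,"rx": 0,"ry": 0,"rz": 0},{"x": 0,"y": -1,"z": 0,"rx": 0,"ry": 0,"rz": 0},{"x": 0,"y": -0.7,"z": 0,"rx": 0,"ry": 0,"rz": 0},{"x": 0,"y": -0.33,"z": 0,"rx": 0,"ry": 0,"rz": 0},{"x": 0,"y": 0,"z": 0,"rx": 0,"ry": 0,"rz": 0},{"x": 0,"y": 0,"z": 0,"rx": 0,"ry": 0,"rz": 0},{"x": 0,"y": 0,"z": 0,"rx": 0,"ry": 0,"rz": 0},{"x": 0,"y": 0,"z": 0,"rx": 0,"ry": 0,"rz": 0},{"x": 0,"y": 0,"z": 0,"rx": 0,"ry": 0,"rz": 0},{"x": 0,"y": 0,"z": 0,"rx": 0,"ry": 0,"rz": 0}]}}

```text
t: 31.43
eef_pos: [453.5, -274.7, 181.0]
tcp_rot: [-3.142, 0.0, -3.079]
ft_force: [-0.1, -0.6, -0.3]
opening: 0.353
grip_force: 0.0
```

```bash
python3 go.py 453.7 -275.4 80 0.064; python3 rk.py
```

```text
t 31.4 pos [ 453.5 -274.7  181. ] rot [-3.1416e+00  2.0000e-04 -3.0786e+00] f [-0.1 -0.6 -0.3] open 33.5
rz -0.01 x -0.005 y -0.03 z 4.04
slot 2 top z 123.6 rx mid 1.8 ry-off 0.2
slot 3 top z 123.4 rx mid -0.2 ry-off -0.8
tube [138.1 142.9]
```

Request:
{"method": "step_arm", "body": {"plan": [{"x": 0,"y": -0.03,"z": 0.5,"rx": 0,"ry": 0,"rz": 0},{"x": 0,"y": 0,"z": 0.8,"rx": 0,"ry": 0,"rz": 0},{"x": 0,"y": 0,"z": 0.9,"rx": 0,"ry": 0,"rz": 0},{"x": 0,"y": 0,"z": 0.9,"rx": 0,"ry": 0,"rz": 0},{"x": 0,"y": 0,"z": 0.6,"rx": 0,"ry": 0,"rz": 0},{"x": 0,"y": 0,"z": 0.34,"rx": 0,"ry": 0,"rz": 0},{"x": 0,"y": 0,"z": 0,"rx": 0,"ry": 0,"rz": 0},{"x": 0,"y": 0,"z": 0,"rx": 0,"ry": 0,"rz": 0},{"x": 0,"y": 0,"z": 0,"rx": 0,"ry": 0,"rz": 0},{"x": 0,"y": 0,"z": 0,"rx": 0,"ry": 0,"rz": 0}]}}

```text
t: 32.32
eef_pos: [453.8, -276.2, 80.8]
tcp_rot: [-3.141, 0.001, -3.079]
ft_force: [0.1, -0.3, 0.5]
opening: 0.351
grip_force: 0.0
```

Request:
{"method": "step_arm", "body": {"plan": [{"x": 0,"y": 0,"z": 0,"rx": 0,"ry": 0,"rz": 0},{"x": 0,"y": 0,"z": 0,"rx": 0,"ry": 0,"rz": 0},{"x": 0,"y": 0,"z": 0,"rx": 0,"ry": 0,"rz": 0},{"x": 0,"y": 0,"z": 0,"rx": 0,"ry": 0,"rz": 0},{"x": 0,"y": 0,"z": 0,"rx": 0,"ry": 0,"rz": 0},{"x": 0,"y": 0,"z": 0,"rx": 0,"ry": 0,"rz": 0},{"x": 0,"y": 0,"z": 0,"rx": 0,"ry": 0,"rz": 0},{"x": 0,"y": 0,"z": 0,"rx": 0,"ry": 0,"rz": 0},{"x": 0,"y": 0,"z": 0,"rx": 0,"ry": 0,"rz": 0},{"x": 0,"y": 0,"z": 0,"rx": 0,"ry": 0,"rz": 0}], "jaw": 1}}

```text
t: 33.15
eef_pos: [453.5, -276.0, 80.0]
tcp_rot: [3.142, 0.0, -3.079]
ft_force: [-1.4, -0.0, 4.2]
opening: 0.093
grip_force: 30.0
```

Request:
{"method": "step_arm", "body": {"plan": [{"x": 0,"y": 0,"z": -0.5,"rx": 0,"ry": 0,"rz": 0},{"x": 0,"y": 0,"z": -0.8,"rx": 0,"ry": 0,"rz": 0},{"x": 0,"y": 0,"z": -0.9,"rx": 0,"ry": 0,"rz": 0},{"x": 0,"y": 0,"z": -0.9,"rx": 0,"ry": 0,"rz": -0.4},{"x": 0,"y": 0,"z": -0.9,"rx": 0,"ry": 0,"rz": -0.38},{"x": 0,"y": 0.4,"z": 0,"rx": 0,"ry": 0,"rz": 0},{"x": 0,"y": 0.7,"z": 0,"rx": 0,"ry": 0,"rz": 0},{"x": 0,"y": 0.95,"z": 0,"rx": 0,"ry": 0,"rz": 0},{"x": 0,"y": 1,"z": 0,"rx": 0,"ry": 0,"rz": 0},{"x": 0,"y": 1,"z": 0,"rx": 0,"ry": 0,"rz": 0}]}}

```text
t: 33.98
eef_pos: [437.8, -173.3, 178.2]
tcp_rot: [3.14, -0.002, -3.003]
ft_force: [0.2, 0.9, -1.7]
opening: 0.09
grip_force: 30.0
```

Request:
{"method": "step_arm", "body": {"plan": [{"x": -0.22,"y": 1,"z": 0,"rx": 0,"ry": 0,"rz": 0},{"x": -0.22,"y": 1,"z": 0,"rx": 0,"ry": 0,"rz": 0},{"x": -0.22,"y": 1,"z": 0,"rx": 0,"ry": 0,"rz": 0},{"x": -0.22,"y": 1,"z": 0,"rx": 0,"ry": 0,"rz": 0},{"x": -0.22,"y": 1,"z": 0,"rx": 0,"ry": 0,"rz": 0},{"x": -0.23,"y": 1,"z": 0,"rx": 0,"ry": 0,"rz": 0},{"x": -0.23,"y": 1,"z": 0,"rx": 0,"ry": 0,"rz": 0},{"x": -0.23,"y": 1,"z": 0,"rx": 0,"ry": 0,"rz": 0},{"x": -0.23,"y": 1,"z": 0,"rx": 0,"ry": 0,"rz": 0},{"x": -0.23,"y": 1,"z": 0,"rx": 0,"ry": 0,"rz": 0}]}}

```text
t: 34.82
eef_pos: [458.2, 81.8, 178.3]
tcp_rot: [3.141, -0.003, -3.002]
ft_force: [0.2, -0.9, -2.1]
opening: 0.09
grip_force: 30.0
```

Request:
{"method": "step_arm", "body": {"plan": [{"x": 0,"y": 1,"z": 0,"rx": 0,"ry": 0,"rz": 0},{"x": 0,"y": 1,"z": 0,"rx": 0,"ry": 0,"rz": 0},{"x": 0,"y": 1,"z": 0,"rx": 0,"ry": 0,"rz": 0},{"x": 0,"y": 1,"z": 0,"rx": 0,"ry": 0,"rz": 0},{"x": 0,"y": 1,"z": 0,"rx": 0,"ry": 0,"rz": 0},{"x": 0,"y": 0.9,"z": 0,"rx": 0,"ry": 0,"rz": 0},{"x": 0,"y": 0.6,"z": 0,"rx": 0,"ry": 0,"rz": 0},{"x": 0,"y": 0.42,"z": 0,"rx": 0,"ry": 0,"rz": 0},{"x": 0,"y": 0,"z": 0,"rx": 0,"ry": 0,"rz": 0},{"x": 0,"y": 0,"z": 0,"rx": 0,"ry": 0,"rz": 0}]}}

```text
t: 35.65
eef_pos: [434.9, 251.0, 179.0]
tcp_rot: [-3.141, -0.002, -3.001]
ft_force: [0.2, -0.2, -1.8]
opening: 0.088
grip_force: 30.0
```

```bash
python3 go.py 435.5 250.3 80 0.141; python3 -c "
from h import *
snap('wrist','w7')"; python3 chk.py w7 100 230
```

```text
t 35.6 pos [434.9 251.  179. ] rot [-3.1412e+00 -1.6000e-03 -3.0005e+00] f [ 0.2 -0.2 -1.8] open 8.4
rz 0.0 x -0.019 y -0.03 z 3.96
hoops 1183 [0, 0, 0, 0, 0, 0, 117, 190, 204, 81, 4, 0, 0, 0, 0, 0, 0, 0, 0, 10, 143, 204, 184, 46, 0, 0, 0, 0, 0, 0]
means -14.165991854629478 13.35255531389315 mid -0.406718270368164
floor/blocks 1777 [64, 75, 68, 74, 68, 76, 57, 73, 49, 72, 53, 60, 28, 39, 26, 39, 26, 45, 45, 72, 48, 72, 50, 75, 63, 83, 60, 77, 61, 79]
plate 3188 [0, 0, 0, 0, 0, 0, 0, 0, 0, 0, 4, 10, 146, 713, 729, 706, 702, 164, 10, 4, 0, 0, 0, 0, 0, 0, 0, 0, 0, 0]
0.02307899746578363 -8.717649235063048 8.870903897356122 far edge tx 59.47200790881557
hoop tx range [-29.44772797  54.3564558 ]
```

Request:
{"method": "step_arm", "body": {"plan": [{"x": -0.02,"y": -0.02,"z": 0.5,"rx": 0,"ry": 0,"rz": 0},{"x": 0,"y": 0,"z": 0.6,"rx": 0,"ry": 0,"rz": 0},{"x": 0,"y": 0,"z": 0.5,"rx": 0,"ry": 0,"rz": 0},{"x": 0,"y": 0,"z": 0.5,"rx": 0,"ry": 0,"rz": 0},{"x": 0,"y": 0,"z": 0.4,"rx": 0,"ry": 0,"rz": 0},{"x": 0,"y": 0,"z": 0.4,"rx": 0,"ry": 0,"rz": 0},{"x": 0,"y": 0,"z": 0.4,"rx": 0,"ry": 0,"rz": 0},{"x": 0,"y": 0,"z": 0.4,"rx": 0,"ry": 0,"rz": 0},{"x": 0,"y": 0,"z": 0.25,"rx": 0,"ry": 0,"rz": 0},{"x": 0,"y": 0,"z": 0,"rx": 0,"ry": 0,"rz": 0}]}}

```text
t: 36.53
eef_pos: [436.3, 250.4, 80.1]
tcp_rot: [-3.141, -0.001, -3.001]
ft_force: [0.9, -0.2, -1.2]
opening: 0.09
grip_force: 30.0
```

Request:
{"method": "step_arm", "body": {"plan": [{"x": 0,"y": 0,"z": 0,"rx": 0,"ry": 0,"rz": 0},{"x": 0,"y": 0,"z": 0,"rx": 0,"ry": 0,"rz": 0},{"x": 0,"y": 0,"z": 0,"rx": 0,"ry": 0,"rz": 0},{"x": 0,"y": 0,"z": 0,"rx": 0,"ry": 0,"rz": 0},{"x": 0,"y": 0,"z": -0.5,"rx": 0,"ry": 0,"rz": 0},{"x": 0,"y": 0,"z": -0.9,"rx": 0,"ry": 0,"rz": 0},{"x": 0,"y": 0,"z": -0.9,"rx": 0,"ry": 0,"rz": 0},{"x": 0,"y": 0,"z": -0.9,"rx": 0,"ry": 0,"rz": 0},{"x": 0,"y": 0,"z": -0.8,"rx": 0,"ry": 0,"rz": 0.4},{"x": 0,"y": 0,"z": 0,"rx": 0,"ry": 0,"rz": 0.38}], "jaw": 0.3}}

```text
t: 37.37
eef_pos: [437.7, 251.1, 184.9]
tcp_rot: [3.14, 0.006, -3.081]
ft_force: [0.0, 0.3, -0.2]
opening: 0.351
grip_force: 0.0
```

Request:
{"method": "step_arm", "body": {"plan": [{"x": 0.047,"y": -1,"z": 0,"rx": 0,"ry": 0,"rz": 0},{"x": 0.047,"y": -1,"z": 0,"rx": 0,"ry": 0,"rz": 0},{"x": 0.047,"y": -1,"z": 0,"rx": 0,"ry": 0,"rz": 0},{"x": 0.047,"y": -1,"z": 0,"rx": 0,"ry": 0,"rz": 0},{"x": 0.047,"y": -1,"z": 0,"rx": 0,"ry": 0,"rz": 0},{"x": 0.047,"y": -1,"z": 0,"rx": 0,"ry": 0,"rz": 0},{"x": 0.047,"y": -1,"z": 0,"rx": 0,"ry": 0,"rz": 0},{"x": 0.047,"y": -1,"z": 0,"rx": 0,"ry": 0,"rz": 0},{"x": 0.047,"y": -1,"z": 0,"rx": 0,"ry": 0,"rz": 0},{"x": 0.047,"y": -1,"z": 0,"rx": 0,"ry": 0,"rz": 0}]}}

```text
t: 38.2
eef_pos: [440.1, -0.9, 181.4]
tcp_rot: [-3.142, 0.001, -3.079]
ft_force: [-0.7, -0.1, -0.2]
opening: 0.351
grip_force: 0.0
```

Request:
{"method": "step_arm", "body": {"plan": [{"x": 0,"y": -1,"z": 0,"rx": 0,"ry": 0,"rz": 0},{"x": 0,"y": -1,"z": 0,"rx": 0,"ry": 0,"rz": 0},{"x": 0,"y": -1,"z": 0,"rx": 0,"ry": 0,"rz": 0},{"x": 0,"y": -1,"z": 0,"rx": 0,"ry": 0,"rz": 0},{"x": 0,"y": -1,"z": 0,"rx": 0,"ry": 0,"rz": 0},{"x": 0,"y": -1,"z": 0,"rx": 0,"ry": 0,"rz": 0},{"x": 0,"y": -1,"z": 0,"rx": 0,"ry": 0,"rz": 0},{"x": 0,"y": -1,"z": 0,"rx": 0,"ry": 0,"rz": 0},{"x": 0,"y": -1,"z": 0,"rx": 0,"ry": 0,"rz": 0},{"x": 0,"y": -1,"z": 0,"rx": 0,"ry": 0,"rz": 0}]}}

```text
t: 39.03
eef_pos: [455.7, -250.5, 181.4]
tcp_rot: [-3.141, 0.0, -3.079]
ft_force: [-0.1, -0.3, 0.1]
opening: 0.352
grip_force: 0.0
```

Request:
{"method": "step_arm", "body": {"plan": [{"x": 0,"y": -1,"z": 0,"rx": 0,"ry": 0,"rz": 0},{"x": 0,"y": -1,"z": 0,"rx": 0,"ry": 0,"rz": 0},{"x": 0,"y": -0.7,"z": 0,"rx": 0,"ry": 0,"rz": 0},{"x": 0,"y": -0.34,"z": 0,"rx": 0,"ry": 0,"rz": 0},{"x": 0,"y": 0,"z": 0,"rx": 0,"ry": 0,"rz": 0},{"x": 0,"y": 0,"z": 0,"rx": 0,"ry": 0,"rz": 0},{"x": 0,"y": 0,"z": 0,"rx": 0,"ry": 0,"rz": 0},{"x": 0,"y": 0,"z": 0,"rx": 0,"ry": 0,"rz": 0},{"x": 0,"y": 0,"z": 0,"rx": 0,"ry": 0,"rz": 0},{"x": 0,"y": 0,"z": 0,"rx": 0,"ry": 0,"rz": 0}]}}

```text
t: 39.87
eef_pos: [460.7, -324.5, 181.3]
tcp_rot: [-3.142, 0.0, -3.079]
ft_force: [-0.1, -0.6, 0.2]
opening: 0.349
grip_force: 0.0
```

```bash
python3 go.py 459.9 -325.2 80 0.064; python3 rk.py
```

```text
t 39.9 pos [ 460.7 -324.5  181.3] rot [-3.1415e+00  2.0000e-04 -3.0786e+00] f [-0.1 -0.6  0.2] open 33.1
rz -0.01 x 0.033 y -0.026 z 4.051
slot 1 top z 123.9 rx mid 1.3 ry-off -0.4
slot 2 top z 124.1 rx mid 1.4 ry-off -0.1
slot 3 top z 123.1 rx mid -0.5 ry-off -0.7
tube [138.3 143.7]
```

Request:
{"method": "step_arm", "body": {"plan": [{"x": 0.03,"y": -0.03,"z": 0.5,"rx": 0,"ry": 0,"rz": 0},{"x": 0,"y": 0,"z": 0.8,"rx": 0,"ry": 0,"rz": 0},{"x": 0,"y": 0,"z": 0.9,"rx": 0,"ry": 0,"rz": 0},{"x": 0,"y": 0,"z": 0.9,"rx": 0,"ry": 0,"rz": 0},{"x": 0,"y": 0,"z": 0.6,"rx": 0,"ry": 0,"rz": 0},{"x": 0,"y": 0,"z": 0.35,"rx": 0,"ry": 0,"rz": 0},{"x": 0,"y": 0,"z": 0,"rx": 0,"ry": 0,"rz": 0},{"x": 0,"y": 0,"z": 0,"rx": 0,"ry": 0,"rz": 0},{"x": 0,"y": 0,"z": 0,"rx": 0,"ry": 0,"rz": 0},{"x": 0,"y": 0,"z": 0,"rx": 0,"ry": 0,"rz": 0}]}}

```text
t: 40.75
eef_pos: [460.2, -326.2, 80.9]
tcp_rot: [-3.14, 0.001, -3.079]
ft_force: [0.1, 0.2, 0.0]
opening: 0.354
grip_force: 0.0
```

Request:
{"method": "step_arm", "body": {"plan": [{"x": 0,"y": 0,"z": 0,"rx": 0,"ry": 0,"rz": 0},{"x": 0,"y": 0,"z": 0,"rx": 0,"ry": 0,"rz": 0},{"x": 0,"y": 0,"z": 0,"rx": 0,"ry": 0,"rz": 0},{"x": 0,"y": 0,"z": 0,"rx": 0,"ry": 0,"rz": 0},{"x": 0,"y": 0,"z": 0,"rx": 0,"ry": 0,"rz": 0},{"x": 0,"y": 0,"z": 0,"rx": 0,"ry": 0,"rz": 0},{"x": 0,"y": 0,"z": 0,"rx": 0,"ry": 0,"rz": 0},{"x": 0,"y": 0,"z": 0,"rx": 0,"ry": 0,"rz": 0},{"x": 0,"y": 0,"z": 0,"rx": 0,"ry": 0,"rz": 0},{"x": 0,"y": 0,"z": 0,"rx": 0,"ry": 0,"rz": 0}], "jaw": 1}}

```text
t: 41.58
eef_pos: [459.8, -325.9, 79.9]
tcp_rot: [-3.142, 0.0, -3.079]
ft_force: [-0.9, 0.7, 4.5]
opening: 0.096
grip_force: 30.0
```

Request:
{"method": "step_arm", "body": {"plan": [{"x": 0,"y": 0,"z": -0.5,"rx": 0,"ry": 0,"rz": 0},{"x": 0,"y": 0,"z": -0.8,"rx": 0,"ry": 0,"rz": 0},{"x": 0,"y": 0,"z": -0.9,"rx": 0,"ry": 0,"rz": 0},{"x": 0,"y": 0,"z": -0.9,"rx": 0,"ry": 0,"rz": -0.4},{"x": 0,"y": 0,"z": -0.9,"rx": 0,"ry": 0,"rz": -0.38},{"x": 0,"y": 0.4,"z": 0,"rx": 0,"ry": 0,"rz": 0},{"x": 0,"y": 0.7,"z": 0,"rx": 0,"ry": 0,"rz": 0},{"x": 0,"y": 0.95,"z": 0,"rx": 0,"ry": 0,"rz": 0},{"x": 0,"y": 1,"z": 0,"rx": 0,"ry": 0,"rz": 0},{"x": 0,"y": 1,"z": 0,"rx": 0,"ry": 0,"rz": 0}]}}

```text
t: 42.42
eef_pos: [444.9, -224.1, 178.9]
tcp_rot: [3.141, -0.001, -3.003]
ft_force: [0.9, -0.8, -1.2]
opening: 0.093
grip_force: 30.0
```

Request:
{"method": "step_arm", "body": {"plan": [{"x": -0.22,"y": 1,"z": 0,"rx": 0,"ry": 0,"rz": 0},{"x": -0.22,"y": 1,"z": 0,"rx": 0,"ry": 0,"rz": 0},{"x": -0.22,"y": 1,"z": 0,"rx": 0,"ry": 0,"rz": 0},{"x": -0.23,"y": 1,"z": 0,"rx": 0,"ry": 0,"rz": 0},{"x": -0.23,"y": 1,"z": 0,"rx": 0,"ry": 0,"rz": 0},{"x": -0.23,"y": 1,"z": 0,"rx": 0,"ry": 0,"rz": 0},{"x": -0.23,"y": 1,"z": 0,"rx": 0,"ry": 0,"rz": 0},{"x": -0.23,"y": 1,"z": 0,"rx": 0,"ry": 0,"rz": 0},{"x": -0.23,"y": 1,"z": 0,"rx": 0,"ry": 0,"rz": 0},{"x": -0.23,"y": 1,"z": 0,"rx": 0,"ry": 0,"rz": 0}]}}

```text
t: 43.25
eef_pos: [466.2, 31.4, 179.1]
tcp_rot: [3.141, -0.001, -3.002]
ft_force: [0.9, -1.2, -0.7]
opening: 0.094
grip_force: 30.0
```

Request:
{"method": "step_arm", "body": {"plan": [{"x": 0,"y": 1,"z": 0,"rx": 0,"ry": 0,"rz": 0},{"x": 0,"y": 1,"z": 0,"rx": 0,"ry": 0,"rz": 0},{"x": 0,"y": 1,"z": 0,"rx": 0,"ry": 0,"rz": 0},{"x": 0,"y": 1,"z": 0,"rx": 0,"ry": 0,"rz": 0},{"x": 0,"y": 1,"z": 0,"rx": 0,"ry": 0,"rz": 0},{"x": 0,"y": 0.9,"z": 0,"rx": 0,"ry": 0,"rz": 0},{"x": 0,"y": 0.6,"z": 0,"rx": 0,"ry": 0,"rz": 0},{"x": 0,"y": 0.4,"z": 0,"rx": 0,"ry": 0,"rz": 0},{"x": 0,"y": 0,"z": 0,"rx": 0,"ry": 0,"rz": 0},{"x": 0,"y": 0,"z": 0,"rx": 0,"ry": 0,"rz": 0}]}}

```text
t: 44.08
eef_pos: [442.5, 200.6, 179.4]
tcp_rot: [-3.141, -0.001, -3.001]
ft_force: [-0.1, 0.2, -1.6]
opening: 0.092
grip_force: 30.0
```

```bash
python3 go.py 442.5 200.8 80 0.141; python3 -c "
from h import *
snap('wrist','w8')"; python3 chk.py w8 100 230
```

```text
t 44.1 pos [442.5 200.6 179.4] rot [-3.1414e+00 -7.0000e-04 -3.0006e+00] f [-0.1  0.2 -1.6] open 8.8
rz -0.0 x -0.002 y 0.008 z 3.976
hoops 1185 [0, 0, 0, 0, 0, 0, 36, 179, 204, 150, 9, 0, 0, 0, 0, 0, 0, 0, 0, 3, 80, 205, 195, 124, 0, 0, 0, 0, 0, 0]
means -13.34133217452765 14.166747294119759 mid 0.4127075597960541
floor/blocks 2429 [138, 201, 195, 199, 195, 138, 55, 72, 65, 104, 50, 55, 26, 36, 24, 36, 24, 42, 40, 76, 51, 70, 51, 74, 56, 82, 58, 79, 62, 75]
plate 3249 [0, 0, 0, 0, 0, 0, 0, 0, 0, 0, 4, 10, 174, 726, 719, 741, 718, 143, 10, 4, 0, 0, 0, 0, 0, 0, 0, 0, 0, 0]
-0.045711017330374096 -8.812674472547116 8.821414966598342 far edge tx 60.34487740560987
hoop tx range [-29.93924878  57.30911295]
```

Request:
{"method": "step_arm", "body": {"plan": [{"x": 0,"y": 0.02,"z": 0.5,"rx": 0,"ry": 0,"rz": 0},{"x": 0,"y": 0,"z": 0.6,"rx": 0,"ry": 0,"rz": 0},{"x": 0,"y": 0,"z": 0.5,"rx": 0,"ry": 0,"rz": 0},{"x": 0,"y": 0,"z": 0.5,"rx": 0,"ry": 0,"rz": 0},{"x": 0,"y": 0,"z": 0.4,"rx": 0,"ry": 0,"rz": 0},{"x": 0,"y": 0,"z": 0.4,"rx": 0,"ry": 0,"rz": 0},{"x": 0,"y": 0,"z": 0.4,"rx": 0,"ry": 0,"rz": 0},{"x": 0,"y": 0,"z": 0.4,"rx": 0,"ry": 0,"rz": 0},{"x": 0,"y": 0,"z": 0.26,"rx": 0,"ry": 0,"rz": 0},{"x": 0,"y": 0,"z": 0,"rx": 0,"ry": 0,"rz": 0}]}}

```text
t: 44.97
eef_pos: [442.7, 200.3, 80.1]
tcp_rot: [-3.141, -0.001, -3.003]
ft_force: [-0.4, 0.1, -1.3]
opening: 0.096
grip_force: 30.0
```

Request:
{"method": "step_arm", "body": {"plan": [{"x": 0,"y": 0,"z": 0,"rx": 0,"ry": 0,"rz": 0},{"x": 0,"y": 0,"z": 0,"rx": 0,"ry": 0,"rz": 0},{"x": 0,"y": 0,"z": 0,"rx": 0,"ry": 0,"rz": 0},{"x": 0,"y": 0,"z": 0,"rx": 0,"ry": 0,"rz": 0},{"x": 0,"y": 0,"z": -0.5,"rx": 0,"ry": 0,"rz": 0},{"x": 0,"y": 0,"z": -0.9,"rx": 0,"ry": 0,"rz": 0},{"x": 0,"y": 0,"z": -0.9,"rx": 0,"ry": 0,"rz": 0},{"x": 0,"y": 0,"z": -0.9,"rx": 0,"ry": 0,"rz": 0},{"x": 0,"y": 0,"z": -0.8,"rx": 0,"ry": 0,"rz": 0.7},{"x": 0,"y": 0,"z": -0.8,"rx": 0,"ry": 0,"rz": 0.7}], "jaw": 0.3}}

```text
t: 45.8
eef_pos: [442.6, 201.1, 202.3]
tcp_rot: [3.141, 0.001, 3.139]
ft_force: [1.1, 0.6, -0.0]
opening: 0.352
grip_force: 0.0
```

Request:
{"method": "step_arm", "body": {"plan": [{"x": -0.5,"y": -0.65,"z": 0,"rx": 0,"ry": 0,"rz": 0},{"x": -0.5,"y": -0.65,"z": 0,"rx": 0,"ry": 0,"rz": 0},{"x": -0.5,"y": -0.65,"z": 0,"rx": 0,"ry": 0,"rz": 0},{"x": -0.5,"y": -0.65,"z": 0,"rx": 0,"ry": 0,"rz": 0},{"x": -0.5,"y": -0.65,"z": 0,"rx": 0,"ry": 0,"rz": 0},{"x": -0.5,"y": -0.65,"z": 0,"rx": 0,"ry": 0,"rz": 0},{"x": -0.5,"y": -0.65,"z": 0,"rx": 0,"ry": 0,"rz": 0},{"x": -0.5,"y": -0.65,"z": 0,"rx": 0,"ry": 0,"rz": 0},{"x": -0.5,"y": -0.65,"z": 0,"rx": 0,"ry": 0,"rz": 0},{"x": -0.5,"y": -0.65,"z": 0,"rx": 0,"ry": 0,"rz": 0}], "jaw": 1}}

```text
t: 46.63
eef_pos: [568.3, 37.8, 201.1]
tcp_rot: [3.142, 0.0, -3.141]
ft_force: [-0.4, 0.7, -0.5]
opening: 0.006
grip_force: 0.0
```

```bash
python3 go.py 570 36.5 100 0.003; python3 rk.py; python3 -c "
from h import *
snap('scene','s9'); W=cloud(dict(np.load('/tmp/s9.npz'))); x,y,z=W[...,0],W[...,1],W[...,2]
m=(abs(x-458)<80)&(abs(y+250)<110)&(z>70); print('left in caddy px',m.sum())"
```

```text
t 46.6 pos [568.3  37.8 201.1] rot [ 3.1415e+00  3.0000e-04 -3.1413e+00] f [-0.4  0.7 -0.5] open 0.6
rz -0.03 x -0.07 y -0.054 z 4.043
slot 0 top z 124.2 rx mid 31.4 ry-off -0.9
slot 1 top z 123.5 rx mid 1.5 ry-off -0.3
slot 2 top z 124.0 rx mid 1.7 ry-off -0.0
slot 3 top z 123.0 rx mid -0.4 ry-off -0.8
tube [138.8 143.4]
left in caddy px 0
```

View pics/s9.png

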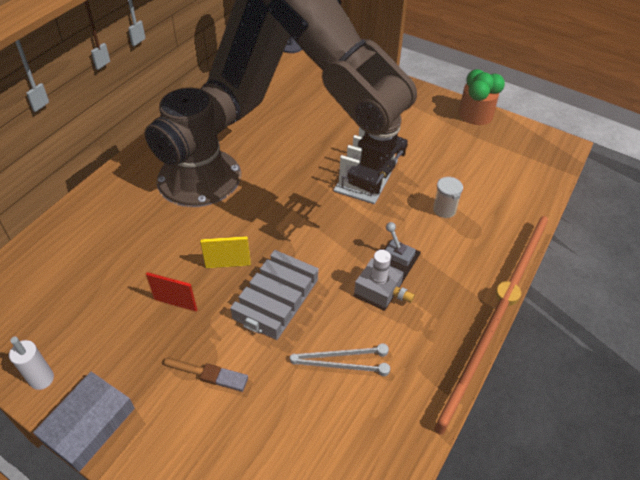

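The scene shows the tube seated, the caddy empty, and the gripper ready in front of the lever. In the top view the arm hides half of slot 0's plate. Its far edge is at +60, as it should be. I'll lower and push the lever.

Request:
{"method": "step_arm", "body": {"plan": [{"x": 0,"y": -0.05,"z": 0.8,"rx": 0,"ry": 0,"rz": 0},{"x": 0,"y": 0,"z": 0.9,"rx": 0,"ry": 0,"rz": 0},{"x": 0,"y": 0,"z": 0.9,"rx": 0,"ry": 0,"rz": 0},{"x": 0,"y": 0,"z": 0.9,"rx": 0,"ry": 0,"rz": 0},{"x": 0,"y": 0,"z": 0.54,"rx": 0,"ry": 0,"rz": 0},{"x": 0,"y": 0,"z": 0,"rx": 0,"ry": 0,"rz": 0},{"x": -0.4,"y": 0,"z": 0,"rx": 0,"ry": 0,"rz": 0},{"x": -0.4,"y": 0,"z": 0,"rx": 0,"ry": 0,"rz": 0},{"x": -0.4,"y": 0,"z": 0,"rx": 0,"ry": 0,"rz": 0},{"x": -0.4,"y": 0,"z": 0,"rx": 0,"ry": 0,"rz": 0}]}}

```text
t: 47.57
eef_pos: [608.0, 37.9, 101.2]
tcp_rot: [3.142, 0.0, -3.141]
ft_force: [-2.4, -0.6, 1.7]
opening: 0.006
grip_force: 1.0
```

Request:
{"method": "step_arm", "body": {"plan": [{"x": -0.3,"y": 0,"z": 0,"rx": 0,"ry": 0,"rz": 0},{"x": -0.3,"y": 0,"z": 0,"rx": 0,"ry": 0,"rz": 0},{"x": -0.3,"y": 0,"z": 0,"rx": 0,"ry": 0,"rz": 0},{"x": -0.3,"y": 0,"z": 0,"rx": 0,"ry": 0,"rz": 0},{"x": -0.3,"y": 0,"z": 0,"rx": 0,"ry": 0,"rz": 0},{"x": -0.3,"y": 0,"z": 0,"rx": 0,"ry": 0,"rz": 0},{"x": -0.3,"y": 0,"z": 0,"rx": 0,"ry": 0,"rz": 0},{"x": -0.3,"y": 0,"z": 0,"rx": 0,"ry": 0,"rz": 0},{"x": -0.1,"y": 0,"z": 0,"rx": 0,"ry": 0,"rz": 0},{"x": 0,"y": 0,"z": 0,"rx": 0,"ry": 0,"rz": 0}]}}

```text
t: 48.4
eef_pos: [670.9, 37.4, 99.6]
tcp_rot: [3.142, 0.0, -3.141]
ft_force: [-0.6, 0.2, -0.5]
opening: 0.001
grip_force: 0.0
```

```bash
python3 go.py 680 37 100 0.003; python3 rk.py; python3 - <<'E'
from h import *
snap('scene','s10')
c=dict(np.load('/tmp/s10.npz'))['image'][170:320,300:500,::-1]
cv2.imwrite('pics/s10c.png',cv2.resize(c,(800,600),interpolation=cv2.INTER_CUBIC))
E
```

```text
t 48.4 pos [670.9  37.4  99.6] rot [ 3.1416e+00  2.0000e-04 -3.1413e+00] f [-0.6  0.2 -0.5] open 0.1
rz -0.03 x -0.364 y -0.018 z -0.016
slot 1 top z 123.6 rx mid 56.1 ry-off -0.3
tube [138.5 143.3]
```

View pics/s10c.png

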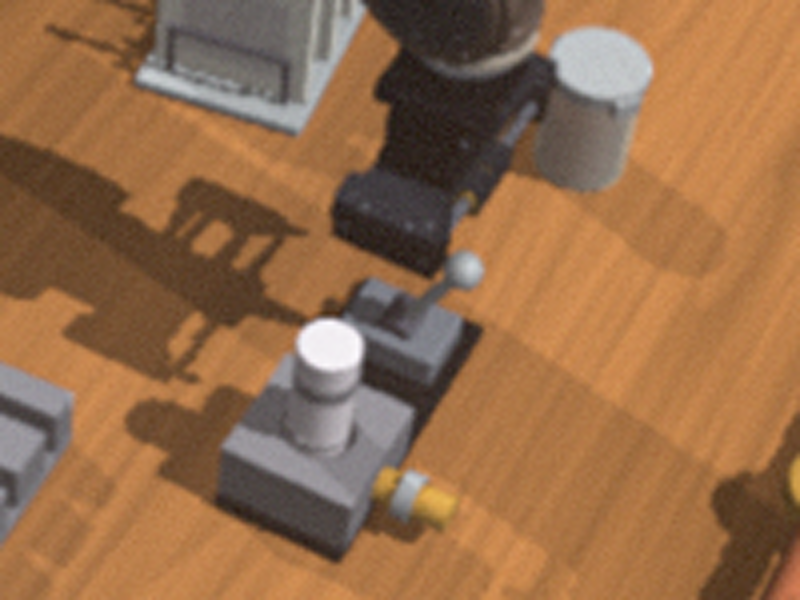

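The lever is well over and slot 0's plate is standing. I'll push on until it meets the stop.

Request:
{"method": "step_arm", "body": {"plan": [{"x": -0.15,"y": 0,"z": 0,"rx": 0,"ry": 0,"rz": 0},{"x": -0.15,"y": 0,"z": 0,"rx": 0,"ry": 0,"rz": 0},{"x": -0.15,"y": 0,"z": 0,"rx": 0,"ry": 0,"rz": 0},{"x": -0.1,"y": 0,"z": 0,"rx": 0,"ry": 0,"rz": 0},{"x": 0,"y": 0,"z": 0,"rx": 0,"ry": 0,"rz": 0},{"x": 0,"y": 0,"z": 0,"rx": 0,"ry": 0,"rz": 0},{"x": 0,"y": 0,"z": 0,"rx": 0,"ry": 0,"rz": 0},{"x": 0,"y": 0,"z": 0,"rx": 0,"ry": 0,"rz": 0},{"x": 0,"y": 0,"z": 0,"rx": 0,"ry": 0,"rz": 0},{"x": 0,"y": 0,"z": 0,"rx": 0,"ry": 0,"rz": 0}]}}

```text
t: 49.33
eef_pos: [676.5, 37.6, 99.6]
tcp_rot: [3.142, -0.018, -3.141]
ft_force: [-39.9, -2.0, 21.6]
opening: 0.002
grip_force: 19.9
```

It's at the stop. Backing off, rising clear, and verifying.

Request:
{"method": "step_arm", "body": {"plan": [{"x": 0.5,"y": 0,"z": 0,"rx": 0,"ry": 0,"rz": 0},{"x": 0.6,"y": 0,"z": 0,"rx": 0,"ry": 0,"rz": 0},{"x": 0.8,"y": 0,"z": 0,"rx": 0,"ry": 0,"rz": 0},{"x": 0.8,"y": 0,"z": -0.6,"rx": 0,"ry": 0,"rz": 0},{"x": 0.8,"y": 0,"z": -1,"rx": 0,"ry": 0,"rz": 0},{"x": 0.6,"y": -0.4,"z": -1,"rx": 0,"ry": 0,"rz": 0},{"x": 0.6,"y": -1,"z": -1,"rx": 0,"ry": 0,"rz": 0},{"x": 0.6,"y": -1,"z": -1,"rx": 0,"ry": 0,"rz": 0},{"x": 0,"y": -1,"z": -1,"rx": 0,"ry": 0,"rz": 0},{"x": 0,"y": -1,"z": -1,"rx": 0,"ry": 0,"rz": 0}]}}

```text
t: 50.17
eef_pos: [550.9, -73.5, 266.9]
tcp_rot: [-3.141, 0.001, -3.141]
ft_force: [0.9, -0.5, 0.1]
opening: 0.007
grip_force: 0.0
```

Request:
{"method": "step_arm", "body": {"plan": [{"x": 0,"y": -1,"z": 0,"rx": 0,"ry": 0,"rz": 0},{"x": 0,"y": -1,"z": 0,"rx": 0,"ry": 0,"rz": 0},{"x": 0,"y": -1,"z": 0,"rx": 0,"ry": 0,"rz": 0},{"x": 0,"y": -1,"z": 0,"rx": 0,"ry": 0,"rz": 0},{"x": 0,"y": -1,"z": 0,"rx": 0,"ry": 0,"rz": 0},{"x": 0,"y": -1,"z": 0,"rx": 0,"ry": 0,"rz": 0},{"x": 0,"y": -0.5,"z": 0,"rx": 0,"ry": 0,"rz": 0},{"x": 0,"y": 0,"z": 0,"rx": 0,"ry": 0,"rz": 0},{"x": 0,"y": 0,"z": 0,"rx": 0,"ry": 0,"rz": 0},{"x": 0,"y": 0,"z": 0,"rx": 0,"ry": 0,"rz": 0}]}}

```text
t: 51.0
eef_pos: [551.6, -234.2, 264.9]
tcp_rot: [3.141, -0.0, -3.141]
ft_force: [-0.0, -0.3, 0.4]
opening: 0.001
grip_force: 0.0
```

```bash
python3 go.py 680 37 100 0.003; python3 rk.py; python3 - <<'E'
from h import *
for n in('scene','top'):
    W=cloud(snap(n,n+'11')); x,y,z=W[...,0],W[...,1],W[...,2]
    P=W[(abs(x-665)<65)&(abs(y-37)<30)&(z>85)&(z<140)]
    if len(P): T=P[P[:,2]>P[:,2].max()-14]; print(n,len(P),'lever top',T.mean(0).round(1))
E
```

```text
t 51.0 pos [ 551.6 -234.2  264.9] rot [ 3.1413 -0.     -3.141 ] f [-0.  -0.3  0.4] open 0.1
rz -0.02 x -5.168 y 10.831 z 6.596
slot 0 top z 123.6 rx mid 7.4 ry-off -1.1
slot 1 top z 123.5 rx mid 0.7 ry-off -0.1
slot 2 top z 123.3 rx mid 1.3 ry-off 0.1
slot 3 top z 123.1 rx mid 0.2 ry-off -0.6
tube [138.5 143.4]
scene 91 lever top [700.7  33.7 112.3]
top 76 lever top [699.   36.7 113.9]
```

View pics/top11.png

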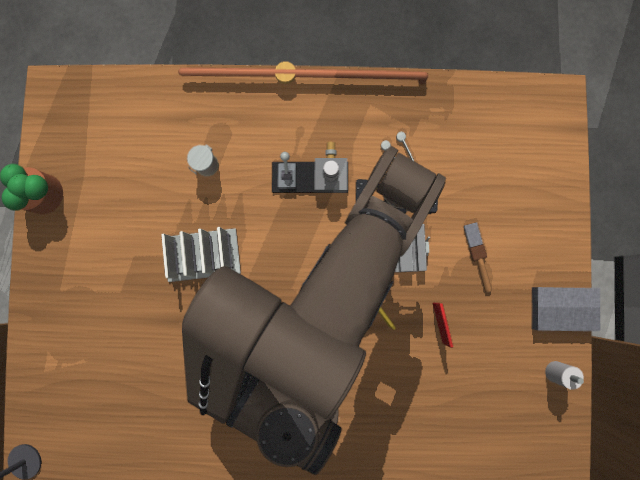

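The final view shows all four plates in the rack (columns 165-240), the tube in the collet at (331,168) and the lever over to the far side (285,157). Handing in.

```bash
python3 -c "
from cell import *
print(job_done())"
```

```text
the job is handed in; nothing more can be done
None
```

The job is handed in at about 51 s, with no verdict returned: the tube is pushed down until it bottomed in the collet, all four plates stand in their own rack slots, and the lever was then swung over to its far stop, where the fingers met about 40 N; the jar, tongs, brush and look-alikes were not touched.

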